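Sort the calibration weights into their clamped rails

TASK

First lock the two loose rails in their bed: turn the red cam knob counter-clockwise until its lobe bears firmly on the near rail and squeezes both rails together against the fence. Then sort every brass weight on the bench by size, standing the large ones upright in the rail with the wide channel and the small ones upright in the rail with the narrow channel. The rails must still be locked at the end; leave the stopwatch, the covered dish and the jar where they are.

Things in the scene. Friction and masses are not known exactly. Their poses are not given: they have to be found in the camera images.
- bed: fixed dark steel bed, plate 218x232x5 mm, holding two rails side by side. Origin on the bench below the rails; x from the cam across the rails to the fence, y along the rails, z up. Fence 27 mm high, inner face at x +68 mm. End stops 12 mm high at y +-100 mm leave the rails 2 mm play at each end. Cam pivot at x -88 mm, y 0; disc reaches 24 - 8 cos(joint) mm from it toward the rails
- cam (a joint): eccentric cam knob, 0 to 2.8 rad, growing counter-clockwise from above. Red disc, radius 24 mm, centre 8 mm off the vertical pivot; at 0 its lobe (white dot) points to bed -x, away from the rails. Starts at 0 to 0.35, rails loose with 4 to 8 mm play in all. Play is gone at about 2.09; 0.06 to 0.12 more bears firmly (some 10 to 50 N), resistance rising steeply. Friction holds it where left
- cam_grip (a point): point on the cam's pivot axis 38 mm above the bench, to grip the knob's black bar: 44 mm long, 12 mm wide, from 18 to 48 mm above the bench, centred on the pivot, lying along the eccentricity. Axes turn with the cam: x along the bar (lobe toward -x), z up. Top of the red disc 16.5 mm above the bench
- rail_wide_floor (a point): loose aluminium rail with the wide channel, 64 (x) x 196 (y) x 12 mm high, on the bed's plate. Point: centre of the channel's green floor, 10 mm above the bench; axes as the bed's. Channel 41 mm wide (x), 180 mm long (y), closed ends, walls 7 mm above its floor. Which rail lies next to the cam varies
- rail_narrow_floor (a point): loose aluminium rail with the narrow channel, outside like the other rail. Channel 33 mm wide (x), 180 mm long (y), closed ends, walls 7 mm above its floor. Point: centre of the channel's green floor, 10 mm above the bench; axes as the bed's
- large_weight_1_center (a point): one of the large brass calibration weights, 140 g: 36 mm diameter, 36 mm high; flat round body up to 14 mm, then a round knob to grip, 15 mm across, up to 36 mm. Point half-way up, 18 mm above its foot; z is up along it. Up to four, some may be absent
- large_weight_2_center (a point): one of the large brass calibration weights, 140 g: 36 mm diameter, 36 mm high; flat round body up to 14 mm, then a round knob to grip, 15 mm across, up to 36 mm. Point half-way up, 18 mm above its foot; z is up along it. Up to four, some may be absent
- large_weight_3_center (a point): one of the large brass calibration weights, 140 g: 36 mm diameter, 36 mm high; flat round body up to 14 mm, then a round knob to grip, 15 mm across, up to 36 mm. Point half-way up, 18 mm above its foot; z is up along it. Up to four, some may be absent
- large_weight_4_center (a point): one of the large brass calibration weights, 140 g: 36 mm diameter, 36 mm high; flat round body up to 14 mm, then a round knob to grip, 15 mm across, up to 36 mm. Point half-way up, 18 mm above its foot; z is up along it. Up to four, some may be absent
- small_weight_1_center (a point): one of the small brass calibration weights, 75 g, same shape: 28 mm diameter, 31 mm high; flat round body up to 12 mm, then a round knob to grip, 13 mm across, up to 31 mm. Point half-way up, 15.5 mm above its foot; z is up along it. Up to three, some may be absent
- small_weight_2_center (a point): one of the small brass calibration weights, 75 g, same shape: 28 mm diameter, 31 mm high; flat round body up to 12 mm, then a round knob to grip, 13 mm across, up to 31 mm. Point half-way up, 15.5 mm above its foot; z is up along it. Up to three, some may be absent
- small_weight_3_center (a point): one of the small brass calibration weights, 75 g, same shape: 28 mm diameter, 31 mm high; flat round body up to 12 mm, then a round knob to grip, 13 mm across, up to 31 mm. Point half-way up, 15.5 mm above its foot; z is up along it. Up to three, some may be absent
- stopwatch: bystander: dark round stopwatch lying on the bench, 73 x 58 x 14 mm, origin under its centre; leave alone. Left of it, at world x 0.28 to 0.42 and y above 0.57, a fixed retort stand with its gear: raise the arm before swinging past it
- petri_dish: bystander: clear covered dish, 67 mm diameter, 15 mm high, origin under its centre; leave alone
- sample_jar_2: bystander: green jar with a blue lid, 49 mm diameter, 58 mm high, origin under its centre; leave alone. To its right, behind the weights, stands a fixed beige machine about 0.2 m high, front at world x 0.58, y from -0.02 to -0.33: carry weights round its front
Mind the look-alikes: they are no part of the job. Leave any white look-alike of the part that bears small_weight_1_center alone.

How it is judged:
By the outcome, as a careful person would: the job done as asked, in the order asked, and still so for the second after the job is handed in, with the robot touching nothing.
Of large_weight_1, large_weight_2, large_weight_3, large_weight_4, small_weight_1, small_weight_2, small_weight_3 only 5 to 6 are there at a start; the rules pass over those that are not, and their reading is None.
At some moment in a run one of large_weight_1, large_weight_2, large_weight_3, large_weight_4, small_weight_1, small_weight_2, small_weight_3 may be knocked a few centimetres aside while the robot is not near it.
It also fails if it takes over 208 s, if anything falls off the work surface, if the arm or the gripper's body presses on something with over 40 N, if the wrist force passes 120 N, or if a joint passes its speed limit or range.

ROBOT

A 6-joint arm with a two-finger parallel gripper is mounted at the origin on a cart in front of the work surface, level with it; the furniture and walls round the work are solid. World frame = base frame: x ahead of the robot, y to its left, z up, the work surface at z = 0. Lengths are in m, angles in rad, forces in N, time in s.
With the tool pointing down it reaches from about 0.35 to 0.725 m from the base axis. Payload 4.3 kg.
Tool frame: the origin (TCP) lies at the very end of the fingers, on their centre line; the grasp point (between the pads) lies 19 mm behind it; y points along the fingers, z is the direction in which the jaws open and shut, and the axes are right-handed (so a half turn about y gives the same grasp; the last joint's range is limited). The gripper opens to 85 mm and grips with 20 to 120 N. Pads are 22 mm wide; open, the fingers measure 114 mm over their backs; the gripper's body (76 mm by 85 mm) begins 54 mm behind the grasp point. The pads swing forward as they close: fully open they stand 13 mm farther back than shut.
Start: joints at [-1.307, 0.377, 0.081, 1.274, 0, 1.46], TCP at [0.21, -0.535, 0.231] pointing down, gripper open.
Joint ranges: [-2.72, 2.72], [-0.84, 1.66], [-1.02, 1.22], [-1.77, 2.12], [-1.37, 1.28], [-3.14, 3.14]. Speed limits (rad/s): [2.57, 2.57, 3.14, 3.14, 3.14, 3.14].

INTERFACE

Orientations are given as a rotation vector (axis times angle).
In Python, from plant import r, viewer gives the robot as it stands.
- The arm moves only by the tool drive_tool, never from a script. Its argument "increments" is text: rows parted by semicolons, each of 4 numbers parted by spaces: the shift along the world's x, y, z in m, then the turn about the world's z in rad. In form: dx dy dz roll; .... A call has 1 to 8 rows; each row shifts and turns the commanded pose from where the row before left it; what a row does not reach is not made up. A row lasts 1/8 s, in which the tool goes at most 62.5 mm and 10.7 degrees, less where a joint would pass 70% of its speed; a pose out of reach is approached as far as the arm can. A call is refused whole if a number of a shift passes 0.0625 or a number of a turn 0.188, either way. A call with a gripper value outside its range is refused whole. "fingers" is the opening, from 0 (shut) to 1 (fully open), set as the call begins (left out, the last holds). The fingers move at their own pace and stop on an object; the grip force is fixed at half the most. Time passes only in rows, so rows that do not move let the fingers close. It gives the time, the measured TCP pose, the force and the opening at its end, in the units of the state.
- r.observe(): the state, without advancing time (a new reading comes with each control period).
- viewer.grab_frame(name): name is "side" or "top" or "wrist"; returns the picture (420x560x3 uint8, red, green, blue); there is no depth.
- viewer.camera_params(name): a dict with "K" (3x3 intrinsics, pixels), "extrinsics" (4x4, takes a point from world to camera coordinates). Camera axes: x right, y up, looking along -z (the intrinsics and any distortion apply to the point x, -y, -z); pixel columns grow to the right and rows downward; lengths in m; the calibration is good to about 2 mm. A picture is of the moment at which its call begins: read the wrist's pose just before it. camera_params takes no time and is no camera call; for the wrist camera it gives the pose at the moment of the call.
- r.hand_in(): hands the job in, once; it reports no verdict.
The state is a dict: "t": time; "q": joint angles; "qd": joint speeds; "joint_efforts": joint torques, N m; "tcp_pos": TCP position; "ee_rot": TCP orientation; "wrist_force": force on the tool from outside, world axes, zero at the start; "torque": the same for the moment, N m; "finger_gap": opening from 0.0 (shut) to 1.0 (fully open).
Only numpy, scipy, OpenCV 4.12 (cv2) and the standard library are available. Lean on these libraries where they do the work, as an engineer would, in place of code of your own. Each camera call takes 0.05 s, during which the arm holds its last target.

## Working session

There is one attempt and no reset: what is moved stays moved. The work goes in short steps, Python scripts to look and compute and a tool call to move; the robot and the scene stay as the last step left them, time stands still between calls to the robot, and variables do not carry over. Pictures are saved under pics/ and viewed, and the job is handed in when it is done.

Besides the shell and the picture viewer there is one more tool, called as name(argument=value, ...), one argument or row to a line, values as JSON. drive_tool: Moves the arm, as the interface text tells. Its arguments: {"type":"object","properties":{"increments":{"type":"string"},"fingers":{"type":"number"}},"required":["increments"]}

```bash
ls; mkdir -p pics; cat > h.py <<'E'
import numpy as np, cv2
from plant import r, viewer
def grab(n,f):
    im=viewer.grab_frame(n); cv2.imwrite('pics/'+f,im[:,:,::-1]); return im
def proj(P,cp):
    E=np.array(cp['extrinsics']);K=np.array(cp['K']);p=E[:3,:3]@np.array(P,float)+E[:3,3]
    p=np.array([p[0],-p[1],-p[2]]);u=K@p;return u[:2]/u[2]
def ray(uv,cp):
    E=np.array(cp['extrinsics']);K=np.array(cp['K'])
    d=np.linalg.inv(K)@np.array([uv[0],uv[1],1.]);d=np.array([d[0],-d[1],-d[2]])
    R=E[:3,:3];return -R.T@E[:3,3], R.T@d
def onz(uv,cp,z):
    o,d=ray(uv,cp);return o+d*(z-o[2])/d[2]
def tri(obs):
    A=np.zeros((3,3));b=np.zeros(3)
    for uv,cp in obs:
        o,d=ray(uv,cp);d/=np.linalg.norm(d);M=np.eye(3)-np.outer(d,d);A+=M;b+=M@o
    return np.linalg.solve(A,b)
E
python3 - <<'E'
from h import *
s=r.observe();print({k:np.round(v,3) for k,v in s.items()})
for n in ['side','top','wrist']:
    grab(n,n+'0.png');c=viewer.camera_params(n);print(n,{k:np.round(v,3).tolist() if not isinstance(v,str) else v for k,v in c.items()})
E
```

```text
pics
{'t': np.float64(0.0), 'q': array([-1.307,  0.378,  0.08 ,  1.274,  0.   ,  1.461]), 'qd': array([-0.   ,  0.001, -0.002, -0.002, -0.   ,  0.   ]), 'joint_efforts': array([-0.0000e+00, -4.6361e+01,  2.6987e+01,  2.1000e-02, -0.0000e+00,
       -0.0000e+00]), 'tcp_pos': array([ 0.21 , -0.535,  0.23 ]), 'ee_rot': array([-0.382,  2.019, -2.015]), 'wrist_force': array([ 0.242,  1.281, -0.424]), 'torque': array([-0.036,  0.034,  0.027]), 'finger_gap': np.float64(0.999)}
side {'K': [[451.133, 0.0, 276.282], [0.0, 451.133, 206.388], [0.0, 0.0, 1.0]], 'extrinsics': [[0.974, -0.227, 0.018, -0.568], [0.063, 0.342, 0.937, -0.077], [-0.219, -0.912, 0.348, -1.335], [0.0, 0.0, 0.0, 1.0]]}
top {'K': [[435.741, 0.0, 283.684], [0.0, 435.741, 210.48], [0.0, 0.0, 1.0]], 'extrinsics': [[-0.072, -0.997, -0.005, 0.035], [0.975, -0.072, 0.212, -0.548], [-0.212, 0.011, 0.977, -1.61], [0.0, 0.0, 0.0, 1.0]]}
wrist {'K': [[368.095, 0.0, 278.938], [0.0, 368.095, 211.103], [0.0, 0.0, 1.0]], 'extrinsics': [[0.365, -0.931, -0.001, -0.574], [0.888, 0.348, -0.3, 0.038], [0.28, 0.109, 0.954, -0.381], [0.0, 0.0, 0.0, 1.0]]}
```

View pics/top0.png

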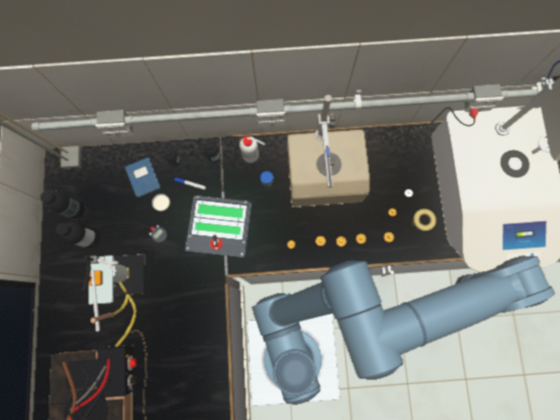

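View pics/side0.png

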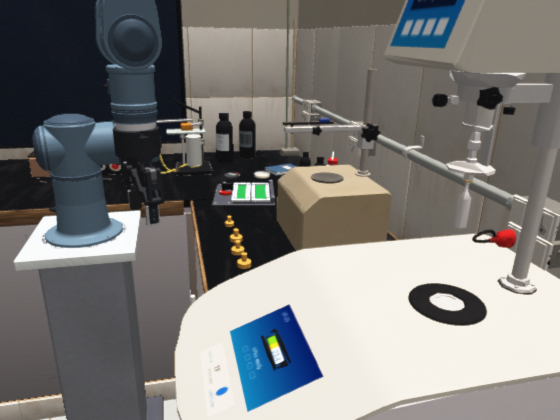

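View pics/wrist0.png

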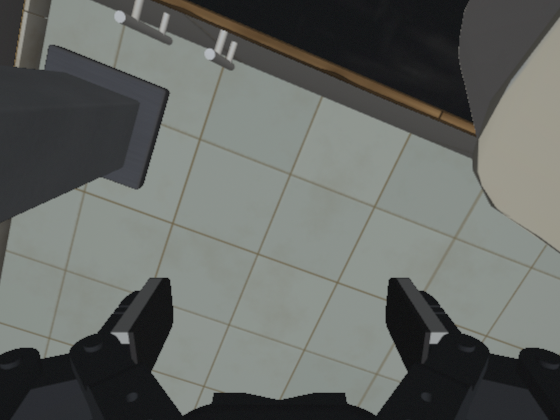

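```bash
python3 - <<'E'
from h import *
im=cv2.imread('pics/top0.png')
a=cv2.resize(im[180:270,130:290],None,fx=5,fy=5,interpolation=cv2.INTER_CUBIC);cv2.imwrite('pics/z1.png',a)
a=cv2.resize(im[180:260,280:440],None,fx=5,fy=5,interpolation=cv2.INTER_CUBIC);cv2.imwrite('pics/z2.png',a)
cp=viewer.camera_params('top')
for uv in [(291,244),(321,241),(341,241),(361,239),(389,237),(393,212),(408,193),(425,219),(216,243),(158,234),(161,202),(267,178)]:
    print(uv,np.round(onz(uv,cp,0.025),3))
E
```

```text
(291, 244) [ 0.423 -0.024  0.025]
(321, 241) [ 0.426 -0.14   0.025]
(341, 241) [ 0.421 -0.217  0.025]
(361, 239) [ 0.423 -0.295  0.025]
(389, 237) [ 0.423 -0.403  0.025]
(393, 212) [ 0.519 -0.431  0.025]
(408, 193) [ 0.591 -0.499  0.025]
(425, 219) [ 0.483 -0.551  0.025]
(216, 243) [0.448 0.263 0.025]
(158, 234) [0.499 0.486 0.025]
(161, 202) [0.626 0.473 0.025]
(267, 178) [0.693 0.051 0.025]
```

View pics/z1.png

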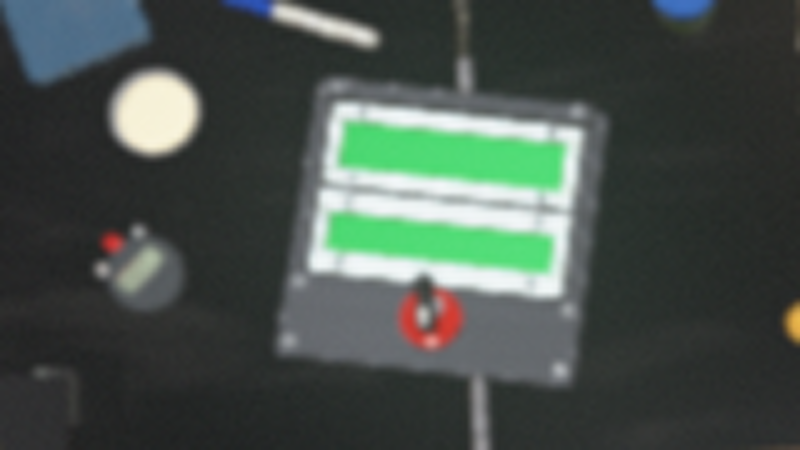

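View pics/z2.png

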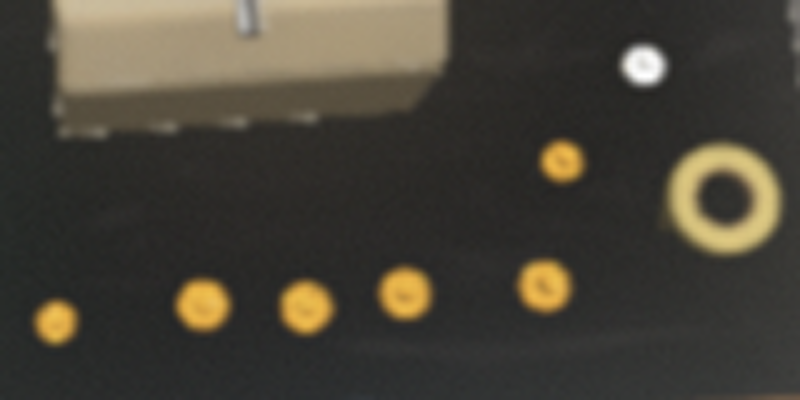

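```bash
python3 - <<'E'
from h import *
from scipy.spatial.transform import Rotation as Ro
s=r.observe();R=Ro.from_rotvec(s['ee_rot']).as_matrix();print(np.round(R,3))
cp=viewer.camera_params('wrist');E=np.array(cp['extrinsics']);c=-E[:3,:3].T@E[:3,3]
print('cam in tool',np.round(R.T@(c-s['tcp_pos']),4),'look in tool',np.round(R.T@(-E[2,:3]),3),'right',np.round(R.T@E[0,:3],3))
E
```

```text
[[-0.931 -0.     0.365]
 [-0.365  0.001 -0.931]
 [-0.    -1.    -0.002]]
cam in tool [-0.0777 -0.1439 -0.0005] look in tool [0.3   0.954 0.   ] right [ 0.    -0.001  1.   ]
```

drive_tool(
  increments="0.022 0.040 0.009 0.17; 0.024 0.042 0.009 0.17; 0.024 0.042 0.009 0.17; 0.024 0.042 0.009 0.17; 0.024 0.042 0.009 0.17; 0.024 0.042 0.009 0.17; 0.024 0.042 0.009 0.17; 0.024 0.042 0.009 0.17",
  fingers=1,
)

```text
t: 1.15
tcp_pos: [0.4004, -0.1998, 0.3034]
ee_rot: [-1.284, 1.084, -1.084]
wrist_force: [0.3, -0.3, -0.1]
finger_gap: 1.0
```

```bash
cat >> h.py <<'E'
from scipy.spatial.transform import Rotation as Ro
import json
def st():
    s=r.observe();R=Ro.from_rotvec(s['ee_rot']).as_matrix()
    print('t',round(float(s['t']),2),'tcp',np.round(s['tcp_pos'],4),'yaw',round(float(np.arctan2(R[1,2],R[0,2])),4),'tilt',np.round(R[:,1],4),'F',np.round(s['wrist_force'],1),'T',np.round(s['torque'],2),'gap',round(float(s['finger_gap']),3),'q',np.round(s['q'],2))
    return s
def wgrab(f):
    cp=viewer.camera_params('wrist');im=grab('wrist',f+'.png')
    json.dump({k:np.array(v).tolist() for k,v in cp.items() if k in('K','extrinsics')},open('pics/'+f+'.json','w'));return im,cp
def lcp(f): return json.load(open('pics/'+f+'.json'))
E
python3 - <<'E'
from h import *
st();wgrab('w1')
E
```

```text
t 1.15 tcp [ 0.4004 -0.1998  0.3034] yaw 0.1684 tilt [-1.e-04  1.e-04 -1.e+00] F [ 0.3 -0.3 -0.1] T [-0.02 -0.02 -0.03] gap 1.0 q [-0.6   0.11 -0.09  1.38  0.    0.8 ]
```

View pics/w1.png

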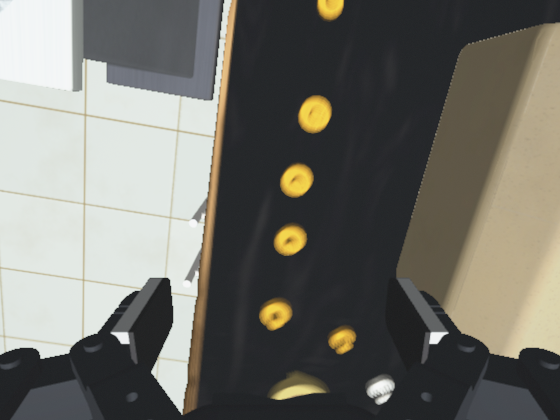

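drive_tool(
  increments="0.005 0.053 0 0.17; 0.005 0.054 0 0.17; 0.005 0.054 0 0.17; 0.005 0.054 0 0.17; 0.005 0.054 0 0.17; 0.005 0.054 0 0.17; 0.005 0.054 0 0.17; 0.005 0.053 -0.0 0.18",
)

```text
t: 2.2
tcp_pos: [0.4398, 0.2303, 0.3031]
ee_rot: [-1.571, 0.025, -0.025]
wrist_force: [1.5, 0.0, 0.7]
finger_gap: 1.0
```

```bash
python3 - <<'E'
from h import *
st();wgrab('w2')
E
```

```text
t 2.2 tcp [0.4398 0.2303 0.3031] yaw 1.5386 tilt [-0.e+00 -2.e-04 -1.e+00] F [1.5 0.  0.7] T [ 0.01 -0.07 -0.  ] gap 1.0 q [ 0.35  0.21  0.03  1.4  -0.    0.39]
```

View pics/w2.png

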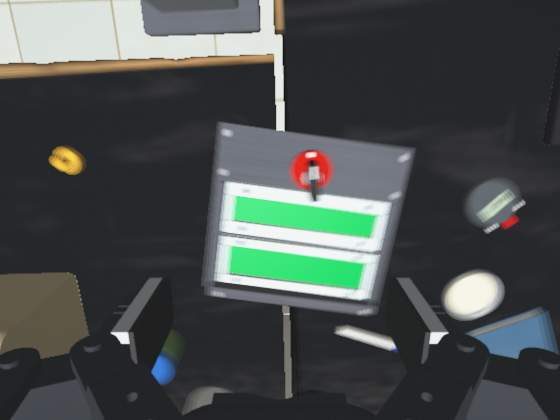

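```bash
python3 - <<'E'
from h import *
im=cv2.imread('pics/w2.png')
cv2.imwrite('pics/z3.png',cv2.resize(im[115:320,195:425],None,fx=3.4,fy=2.9*1,interpolation=cv2.INTER_CUBIC)) 
cv2.imwrite('pics/z4.png',cv2.resize(im[140:215,270:360],None,fx=8,fy=8,interpolation=cv2.INTER_CUBIC))
E
```

```text
(no output)
```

View pics/z3.png

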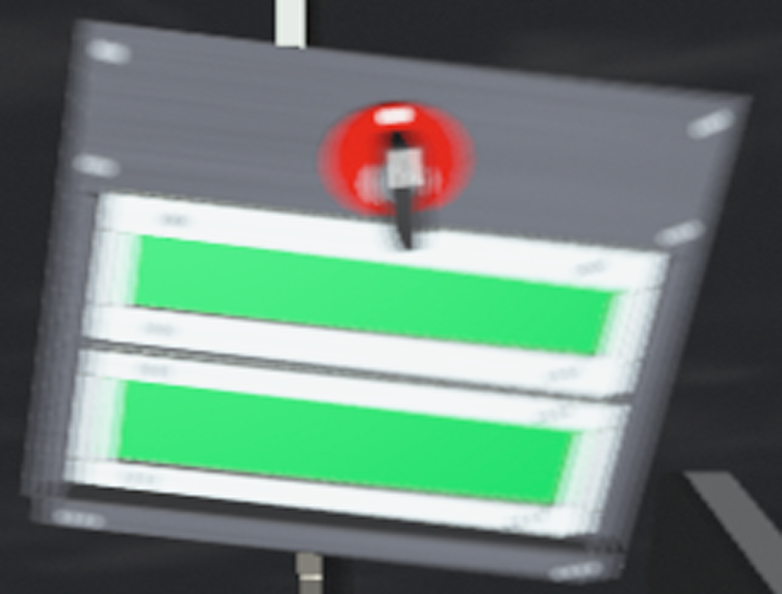

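View pics/z4.png

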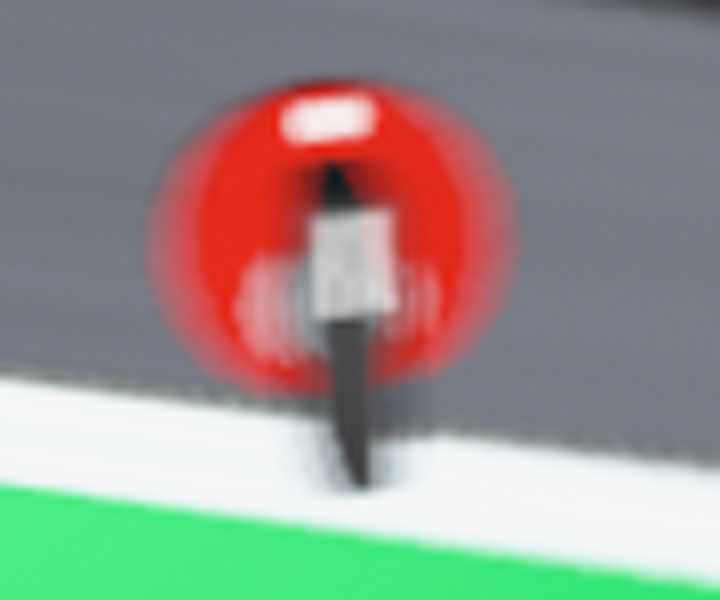

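```bash
python3 - <<'E'
from h import *
st();wgrab('w3')
im=cv2.imread('pics/w3.png')
cv2.imwrite('pics/z5.png',cv2.resize(im[115:320,195:425],None,fx=3.4,fy=2.9*1,interpolation=cv2.INTER_CUBIC)) 
E
```

```text
t 2.25 tcp [0.4399 0.2359 0.3025] yaw 1.5477 tilt [-8.0e-04  5.2e-03 -1.0e+00] F [ 1.4  4.4 -0.2] T [ 0.26 -0.06 -0.07] gap 0.999 q [0.36 0.21 0.04 1.39 0.01 0.39]
```

drive_tool(
  increments="0.005 0.015 -0.04 0;0.005 0.015 -0.04 0;0 0 0 0;0 0 0 0",
)

```text
t: 2.8
tcp_pos: [0.4502, 0.2579, 0.2245]
ee_rot: [-1.571, 0.03, -0.031]
wrist_force: [0.0, -0.4, 0.6]
finger_gap: 1.003
```

```bash
python3 - <<'E'
from h import *
st();wgrab('w4')
im=cv2.imread('pics/w4.png')
cv2.imwrite('pics/z6.png',cv2.resize(im,None,fx=1.42,fy=1.42,interpolation=cv2.INTER_CUBIC)) 
E
```

```text
t 2.8 tcp [0.4502 0.2579 0.2245] yaw 1.5318 tilt [ 6.e-04 -1.e-04 -1.e+00] F [ 0.  -0.4  0.6] T [0.02 0.05 0.03] gap 1.003 q [ 0.4   0.26 -0.1   1.21 -0.    0.44]
```

View pics/z5.png

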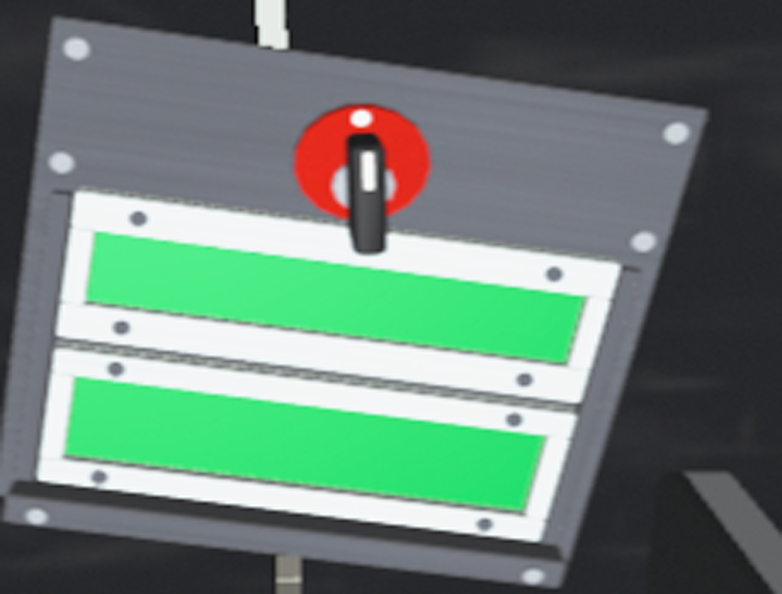

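View pics/z6.png

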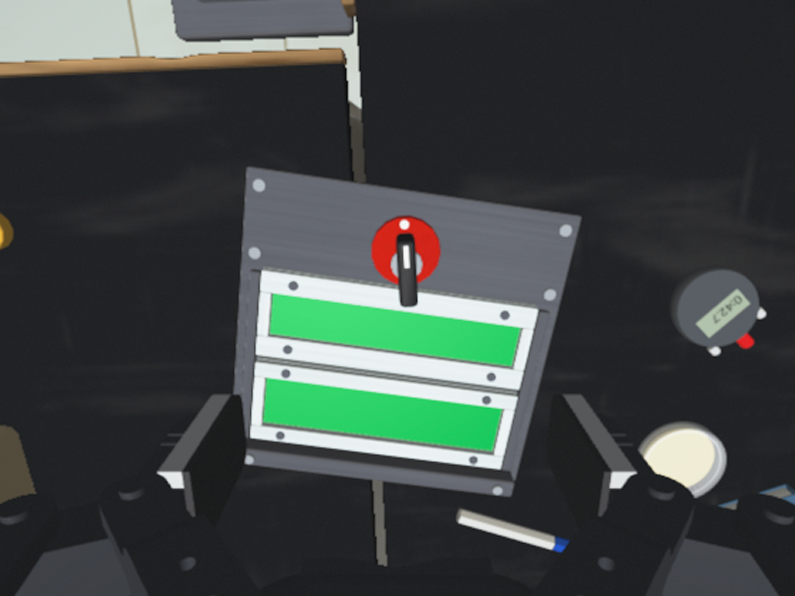

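```bash
cat > fit.py <<'E'
from h import *
from scipy.optimize import least_squares
c3,c4=lcp('w3'),lcp('w4')
o3=lambda u,v:(u/3.4+195,v/2.9+115)
o4=lambda u,v:(u/1.42,v/1.42)
feat=['pl','pr','n0','n1','n2','n3','w0','w1','w2','w3','dot','disc']
p3=[(53,17),(708,110),(75,190),(622,263),(583,404),(55,337),(56,348),(578,412),(542,541),(37,480),(361,118),(362,160)]
p4=[(247,168),(580,216),(261,270),(538,310),(522,389),(256,355),(254,362),(518,396),(501,468),(250,438),(404,224),(406,250)]
for f,a,b in zip(feat,p3,p4): print(f,np.round(tri([(o3(*a),c3),(o4(*b),c4)]),4), 'w4@z',np.round(onz(o4(*b),c4,dict(p=.005,n=.017,w=.017,d=.0165)[f[0]]),4))
def model(x):
    tx,ty,a,x0,nx,ny,wx,wy,th=x
    P=[(x0,-.116,.005),(x0,.116,.005)]
    for cx,cy in((nx,ny),(wx,wy)):
        P+=[(cx-.032,cy-.098,.017),(cx-.032,cy+.098,.017),(cx+.032,cy+.098,.017),(cx+.032,cy-.098,.017)]
    L=np.array([-np.cos(th),-np.sin(th)])
    P+=[(-.088+.022*L[0],.022*L[1],.0168),(-.088+.008*L[0],.008*L[1],.0165)]
    P=np.array(P);c,s=np.cos(a),np.sin(a)
    return np.c_[tx+c*P[:,0]-s*P[:,1],ty+s*P[:,0]+c*P[:,1],P[:,2]]
def res(x,w3=1):
    W=model(x);e=[]
    for i,w in enumerate(W):
        wt=.3 if i>=10 else 1
        e+=list(wt*w3*(proj(w,c3)-o3(*p3[i])))+list(wt*(proj(w,c4)-o4(*p4[i])))
    return e
x0=[.53,.25,-.18,-.12,-.03,0,.035,0,.1]
for w in(1,0.01):
    s=least_squares(res,x0,args=(w,));print(np.round(s.x,4));
    print('rms',np.sqrt(np.mean(s.fun**2)))
    tx,ty,a=s.x[:3];print('pivot',tx-.088*np.cos(a),ty-.088*np.sin(a))
E
python3 fit.py
```

```text
pl [ 0.3914  0.1583 -0.0016] w4@z [0.3916 0.1601 0.005 ]
pr [ 0.449   0.4209 -0.0934] w4@z [0.4329 0.3869 0.005 ]
n0 [0.4605 0.1631 0.0123] w4@z [0.4598 0.1645 0.017 ]
n1 [0.4853 0.3486 0.0494] w4@z [0.4966 0.3575 0.017 ]
n2 [ 0.5685  0.3523 -0.0024] w4@z [0.5585 0.3482 0.017 ]
n3 [0.5279 0.1496 0.0053] w4@z [0.5233 0.1533 0.017 ]
w0 [0.5262 0.1529 0.0226] w4@z [0.5288 0.1512 0.017 ]
w1 [0.5589 0.3428 0.0266] w4@z [0.5642 0.3454 0.017 ]
w2 [0.6317 0.3354 0.0103] w4@z [0.6268 0.334  0.017 ]
w3 [0.5928 0.1394 0.0152] w4@z [0.5922 0.1404 0.017 ]
dot [0.433  0.2647 0.0098] w4@z [0.4318 0.2646 0.0165]
disc [0.4517 0.2653 0.0053] w4@z [0.4497 0.2654 0.0165]
[ 5.422e-01  2.497e-01 -1.815e-01 -1.321e-01 -3.330e-02 -2.000e-04
  3.630e-02 -4.000e-04  2.297e-01]
rms 0.5637876834181715
pivot 0.4555987069167893 0.2655419489060813
[ 0.5422  0.2499 -0.1801 -0.132  -0.0333 -0.      0.0364 -0.0006  0.2237]
rms 0.41431782267444256
pivot 0.4556704245794853 0.26564532429140403
```

```bash
python3 - <<'E'
from h import *
c=lcp('w4')
a=onz((406/1.42,238/1.42),c,.048);b=onz((408/1.42,303/1.42),c,.048);print(a,b,np.linalg.norm(a-b),np.arctan2(*(b-a)[1::-1])+.18)
im=cv2.imread('pics/w4.png');tx,ty,al=.5422,.2499,-.18
for th,col in((.22,(255,255,0)),):
    pts=[]
    for z in(.018,.048):
        q=[]
        for u,v in((-.022,-.006),(.022,-.006),(.022,.006),(-.022,.006)):
            g=al+th;q.append(proj((.4557+np.cos(g)*u-np.sin(g)*v,.2656+np.sin(g)*u+np.cos(g)*v,z),c))
        pts.append((np.array(q)))
    big=cv2.resize(im[130:240,240:340],None,fx=6,fy=5.4,interpolation=cv2.INTER_CUBIC)
    for p in pts: cv2.polylines(big,[((p-[240,130])*[6,5.4]).astype(int)],True,col,1)
cv2.imwrite('pics/z7.png',big)
E
```

```text
[0.43533905 0.26528222 0.048     ] [0.47771793 0.26514372 0.048     ] 0.042379098077852936 0.17673187568861068
```

View pics/z7.png

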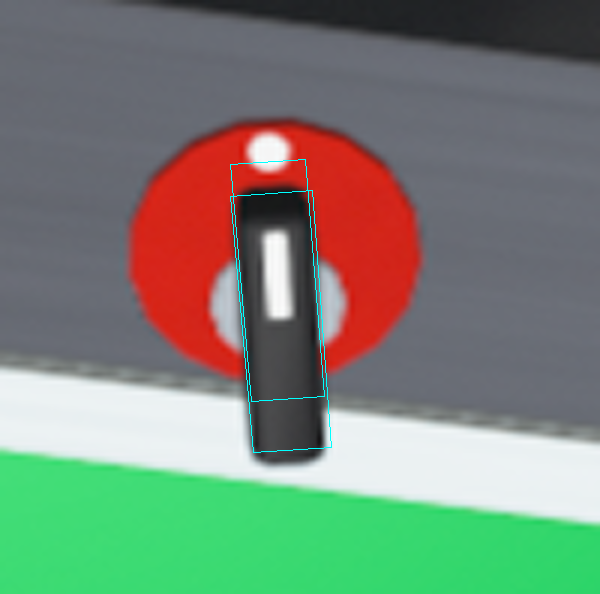

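drive_tool(
  increments="0.0055 0.0074 -0.04 0.06; 0 0 -0.045 0; 0 0 -0.045 0; 0 0 -0.04 0; 0 0 -0.032 0; 0 0 0 0; 0 0 0 0",
  fingers=0.5,
)

```text
t: 3.72
tcp_pos: [0.4573, 0.2665, 0.0235]
ee_rot: [-1.569, -0.019, 0.015]
wrist_force: [0.1, 0.5, 0.0]
finger_gap: 0.497
```

```bash
python3 - <<'E'
from h import *
st();wgrab('w5')
E
```

```text
t 3.73 tcp [0.4573 0.2665 0.0235] yaw 1.5925 tilt [ 0.0031  0.0014 -1.    ] F [0.1 0.5 0. ] T [ 0.03  0.07 -0.06] gap 0.497 q [ 0.41  0.44 -0.4   0.73  0.    0.39]
```

View pics/w5.png

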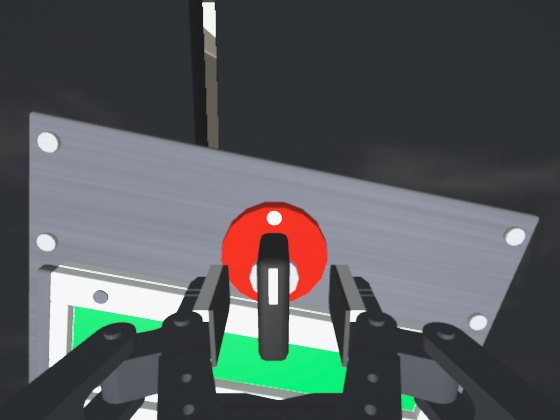

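```bash
python3 - <<'E'
from h import *
c=lcp('w5')
print('disc',onz((274.5,253),c,.0165),'dot',onz((274,217.5),c,.0165),'barL/R top', onz((259.5,345),c,.048),onz((288.5,345),c,.048),onz((260,250),c,.048),onz((288,250),c,.048))
print('tcp reprojected',proj([.4573,.2665,.0235],c),proj([.4573,.2665,.0425],c))
for f,z in (((30.,112),.005),((538,217),.005)): print(onz(f,c,z))
E
```

```text
disc [0.44827029 0.26499749 0.0165    ] dot [0.43155582 0.26448875 0.0165    ] barL/R top [0.47276709 0.25998395 0.048     ] [0.47253941 0.27114068 0.048     ] [0.43303231 0.25995808 0.048     ] [0.432828   0.26980868 0.048     ]
tcp reprojected [277.41832078 278.73278134] [277.27422207 302.33572037]
[0.39021696 0.15977533 0.005     ]
[0.43265622 0.38724735 0.005     ]
```

drive_tool(
  increments="-0.0005 -0.0005 -0.001 0; 0 0 0 0;0 0 0 0;0 0 0 0;0 0 0 0;0 0 0 0",
  fingers=0,
)

```text
t: 4.53
tcp_pos: [0.456, 0.2643, 0.0218]
ee_rot: [-1.573, -0.019, 0.015]
wrist_force: [-1.0, -5.8, 7.4]
finger_gap: 0.129
```

```bash
python3 - <<'E'
from h import *
st();wgrab('w6')
E
```

```text
t 4.53 tcp [0.456  0.2643 0.0218] yaw 1.592 tilt [ 0.0026 -0.0027 -1.    ] F [-1.  -5.8  7.4] T [-0.92  0.12 -0.06] gap 0.129 q [ 0.41  0.44 -0.4   0.72 -0.    0.39]
```

View pics/w6.png

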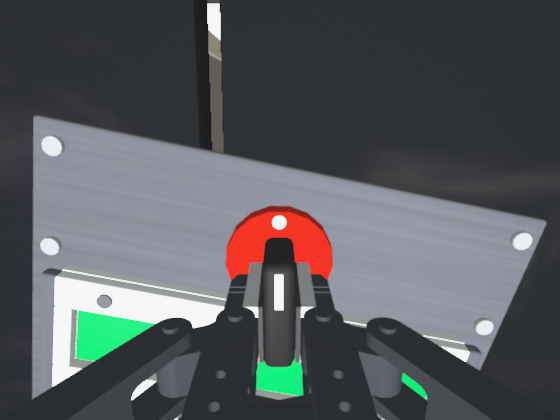

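drive_tool(
  increments="0 0.0005 0 0.1; 0 0 0 0.15; 0 0 0 0.15; 0 0 0 0.15; 0 0 0 0.15; 0 0 0 0.15; 0 0 0 0.1;0 0 0 0",
)

```text
t: 5.58
tcp_pos: [0.4566, 0.2633, 0.0218]
ee_rot: [-1.442, -0.758, 0.757]
wrist_force: [0.8, -11.1, 7.6]
finger_gap: 0.127
```

```bash
python3 - <<'E'
from h import *
st()
E
```

```text
t 5.58 tcp [0.4566 0.2633 0.0218] yaw 2.5417 tilt [ 0.0037 -0.006  -1.    ] F [  0.8 -11.1   7.6] T [-1.68 -0.11  0.09] gap 0.127 q [ 0.41  0.44 -0.4   0.72 -0.01 -0.56]
```

drive_tool(
  increments="0 -0.001 0 0.1; 0 -0.001 0 0.15; 0 0 0 0.15; 0 0 0 0.15; 0 0 0 0.15; 0 0 0 0.1;0 0 0 0.05;0 0 0 0",
)

```text
t: 6.58
tcp_pos: [0.4576, 0.2629, 0.0218]
ee_rot: [-1.087, -1.393, 1.391]
wrist_force: [3.2, -4.0, 2.7]
finger_gap: 0.131
```

```bash
python3 - <<'E'
from h import *
st()
E
```

```text
t 6.58 tcp [0.4576 0.2629 0.0218] yaw -2.892 tilt [ 0.0051 -0.0026 -1.    ] F [ 3.2 -4.   2.7] T [-0.86 -0.47 -0.19] gap 0.131 q [ 0.4   0.44 -0.4   0.72 -0.   -1.42]
```

drive_tool(
  increments="0 -0.0005 0 0.05;0 0 0 0;0 0 0 0",
)

```text
t: 6.95
tcp_pos: [0.4576, 0.2629, 0.0218]
ee_rot: [-1.058, -1.428, 1.425]
wrist_force: [4.0, -4.5, 3.8]
finger_gap: 0.127
```

```bash
python3 - <<'E'
from h import *
st()
E
```

```text
t 6.95 tcp [0.4576 0.2629 0.0218] yaw -2.8431 tilt [ 0.0049 -0.0015 -1.    ] F [ 4.  -4.5  3.8] T [-0.73 -0.56 -0.6 ] gap 0.127 q [ 0.4   0.44 -0.4   0.72 -0.   -1.47]
```

drive_tool(
  increments="0 0 0 0.05;0 0 0 0;0 0 0 0",
)

```text
t: 7.32
tcp_pos: [0.4576, 0.2629, 0.0218]
ee_rot: [-1.029, -1.463, 1.46]
wrist_force: [3.3, -4.3, 4.2]
finger_gap: 0.131
```

```bash
python3 - <<'E'
from h import *
st();wgrab('w7')
E
```

```text
t 7.33 tcp [0.4576 0.2629 0.0218] yaw -2.7939 tilt [ 0.0048 -0.0014 -1.    ] F [ 3.3 -4.3  4.2] T [-0.68 -0.53 -0.83] gap 0.131 q [ 0.4   0.44 -0.4   0.72 -0.   -1.52]
```

View pics/w7.png

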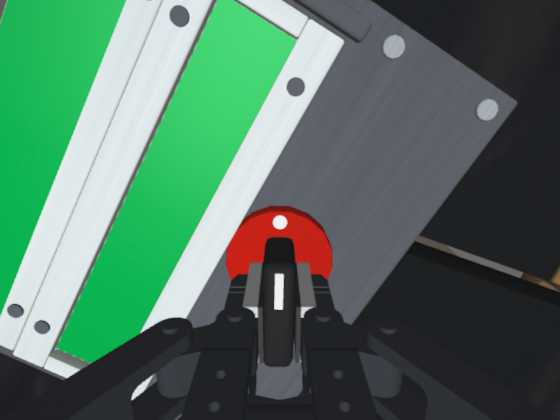

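drive_tool(
  increments="0 0 0 0.04;0 0 0 0;0 0 0 0",
)

```text
t: 7.75
tcp_pos: [0.4576, 0.2629, 0.0218]
ee_rot: [-1.006, -1.491, 1.488]
wrist_force: [3.8, -3.3, 4.5]
finger_gap: 0.134
```

```bash
python3 - <<'E'
from h import *
st()
E
```

```text
t 7.75 tcp [0.4576 0.2629 0.0218] yaw -2.7547 tilt [ 0.0048 -0.0013 -1.    ] F [ 3.8 -3.3  4.5] T [-0.67 -0.5  -1.08] gap 0.134 q [ 0.4   0.44 -0.4   0.72 -0.   -1.55]
```

drive_tool(
  increments="0 0 0 0.03;0 0 0 0;0 0 0 0",
)

```text
t: 8.12
tcp_pos: [0.4575, 0.2629, 0.0218]
ee_rot: [-0.988, -1.511, 1.509]
wrist_force: [3.4, -4.4, 4.9]
finger_gap: 0.127
```

```bash
python3 - <<'E'
from h import *
st();wgrab('w8')
E
```

```text
t 8.12 tcp [0.4575 0.2629 0.0218] yaw -2.7253 tilt [ 0.0046 -0.0013 -1.    ] F [ 3.4 -4.4  4.9] T [-0.7  -0.55 -1.32] gap 0.127 q [ 0.4   0.44 -0.4   0.72 -0.   -1.58]
```

View pics/w8.png

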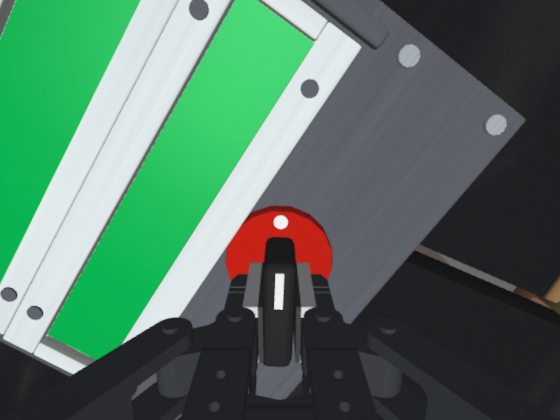

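```bash
python3 - <<'E'
from h import *
for f,A in (('w8',dict(e0=(361,46),e1=(135,333),dot=(280.5,222),disc=(279,258),s1=(409,56),s2=(496,125),b0=(279,242),b1=(278.5,362))),('w7',dict(e0=(343,41),e1=(145,330),dot=(280,222),disc=(279,258),s1=(394,47),s2=(487,110),b0=(279,242),b1=(278.5,362)))):
    c=lcp(f)
    P={k:onz(v,c,.017 if k[0]=='e' else .0168 if k[0]=='d' else .005 if k[0]=='s' else .048) for k,v in A.items()}
    ed=P['e0']-P['e1'];a=np.arctan2(-ed[0],ed[1]);ss=P['s1']-P['s2']
    print(f,'bed yaw by rail',a,'by screws',np.arctan2(ss[1],ss[0]),'bar',np.arctan2(*(P['b0']-P['b1'])[1::-1]),'dotdir',np.arctan2(*(P['dot']-P['disc'])[1::-1]))
    n=np.array([np.cos(a),np.sin(a)]);print('disc',P['disc'],'dist disc-edge',(P['e1']-P['disc'])[:2]@n, 'pivot',P['disc'])
    print('theta bar',(np.arctan2(*(P['b0']-P['b1'])[1::-1])-a-np.pi)%(2*np.pi))
E
```

```text
w8 bed yaw by rail 2.888781718436249 by screws -0.18339402378287117 bar -1.1587140251632742 dotdir -1.193019123920645
disc [0.46147561 0.25604059 0.0168    ] dist disc-edge -0.029459027257018384 pivot [0.46147561 0.25604059 0.0168    ]
theta bar 5.377282217169856
w7 bed yaw by rail 2.8805805399620605 by screws -0.18599349018601397 bar -1.2274066808058723 dotdir -1.2489913119667002
disc [0.46101006 0.25584561 0.0168    ] dist disc-edge -0.030709462532828503 pivot [0.46101006 0.25584561 0.0168    ]
theta bar 5.316790740001446
```

drive_tool(
  increments="0 0 0 0.018;0 0 0 0;0 0 0 0",
)

```text
t: 8.55
tcp_pos: [0.4575, 0.2629, 0.0218]
ee_rot: [-0.977, -1.523, 1.521]
wrist_force: [2.9, -4.4, 4.9]
finger_gap: 0.129
```

```bash
python3 - <<'E'
from h import *
st()
E
```

```text
t 8.55 tcp [0.4575 0.2629 0.0218] yaw -2.708 tilt [ 0.0046 -0.0012 -1.    ] F [ 2.9 -4.4  4.9] T [-0.66 -0.52 -1.56] gap 0.129 q [ 0.4   0.44 -0.4   0.72 -0.   -1.6 ]
```

drive_tool(
  increments="0 0 0 0;0 0 0 0;0 0 0 0",
  fingers=0.45,
)

```text
t: 8.93
tcp_pos: [0.4543, 0.2637, 0.0201]
ee_rot: [-0.967, -1.525, 1.526]
wrist_force: [0.5, -0.2, -0.4]
finger_gap: 0.446
```

```bash
python3 - <<'E'
from h import *
st();wgrab('w9')
E
```

```text
t 8.93 tcp [0.4543 0.2637 0.0201] yaw -2.7015 tilt [-1.1e-03 -1.0e-04 -1.0e+00] F [ 0.5 -0.2 -0.4] T [-0.03 -0.01  0.04] gap 0.446 q [ 0.4   0.44 -0.41  0.72  0.   -1.61]
```

View pics/w9.png

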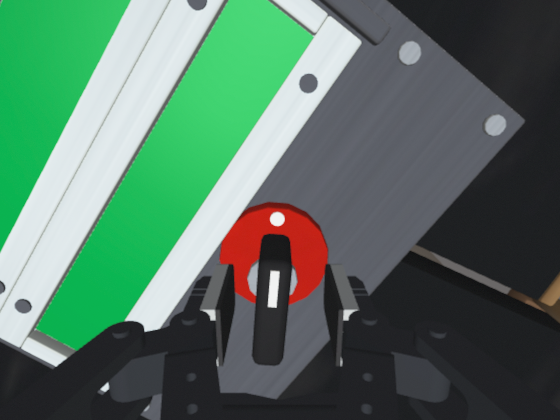

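```bash
python3 - <<'E'
from h import *
c=lcp('w9')
A=dict(dot=(277.5,219),s1=(410,53),s2=(496,125),b0=(275.5,242),b1=(268.5,355),m0=(276.5,272),m1=(272,306),l0=(261,245),l1=(254,355),r0=(290,245),r1=(282,355))
P={k:onz(v,c,.0168 if k[0]=='d' else .005 if k[0]=='s' else .048) for k,v in A.items()}
d=lambda a,b:np.arctan2(*(P[a]-P[b])[1::-1])
print('yaw',d('s1','s2'),[d(x+'0',x+'1')+np.pi+.182 for x in 'bmlr'])
for k in P: print(k,np.round(P[k],4))
E
```

```text
yaw -0.18039935709112218 [np.float64(2.1321456109102987), np.float64(2.071359225739988), np.float64(2.1189443981866143), np.float64(2.134155906705884)]
dot [0.467  0.2402 0.0168]
s1 [0.4472 0.158  0.005 ]
s2 [0.3997 0.1667 0.005 ]
b0 [0.4685 0.2383 0.048 ]
b1 [0.4515 0.281  0.048 ]
m0 [0.4634 0.2484 0.048 ]
m1 [0.4592 0.2613 0.048 ]
l0 [0.4725 0.2414 0.048 ]
l1 [0.4564 0.2833 0.048 ]
r0 [0.4636 0.2372 0.048 ]
r1 [0.4469 0.2788 0.048 ]
```

drive_tool(
  increments="0 0 0.03 0;0 0 0.05 0;0 0 0.03 0;0 0 0 0;0 0 0 0;0 0 0 0",
)

```text
t: 9.72
tcp_pos: [0.4537, 0.2631, 0.1287]
ee_rot: [-0.966, -1.522, 1.527]
wrist_force: [-0.2, -0.1, -0.4]
finger_gap: 0.453
```

```bash
python3 - <<'E'
from h import *
st();wgrab('w10')
im=cv2.imread('pics/w10.png')
cv2.imwrite('pics/z10.png',cv2.resize(im[150:340,180:380],None,fx=4,fy=3.1,interpolation=cv2.INTER_CUBIC)) 
E
```

```text
t 9.72 tcp [0.4537 0.2631 0.1287] yaw -2.702 tilt [-0.0031 -0.0013 -1.    ] F [-0.2 -0.1 -0.4] T [0.   0.02 0.01] gap 0.453 q [ 0.4   0.33 -0.26  0.98  0.   -1.61]
```

View pics/w10.png

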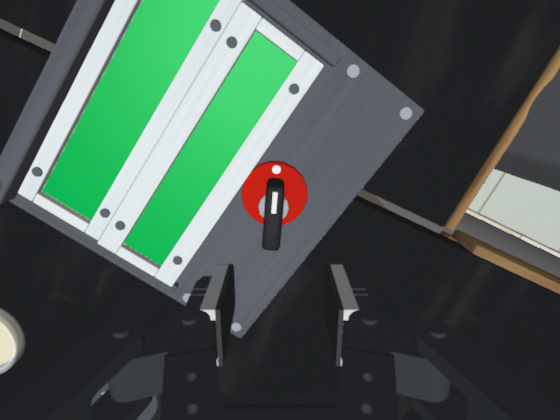

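View pics/z10.png

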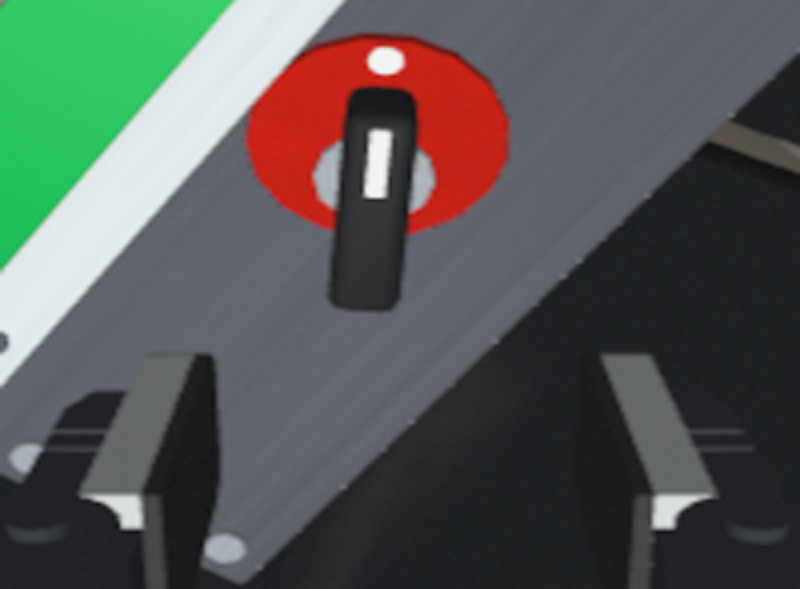

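```bash
python3 - <<'E'
from h import *
c=lcp('w10')
o=lambda u,v:(u/4+180,v/3.1+150)
b0=onz(o(381,120),c,.048);b1=onz(o(365,300),c,.048);g=np.arctan2(*(b0-b1)[1::-1])
dot=onz(o(386,61),c,.0168)
sc=[onz(p,c,.005) for p in((406,113),(236.5,327))]
cr=[onz(p,c,.005) for p in((424,110),(240,337))]
ra=[onz(p,c,.017) for p in((323,66),(171,287))]
cam=[onz(p,c,.017) for p in((294.5,89),(178,260))]
y=lambda P:np.arctan2(-(P[1]-P[0])[0],(P[1]-P[0])[1])
print('yaws screws',y(sc),'corners',y(cr),np.linalg.norm(cr[1]-cr[0]),'rail',y(ra),np.linalg.norm(ra[1]-ra[0]),'railscrews',y(cam))
yw=np.mean([y(sc),y(ra),y(cam)])
mid=(cr[0]+cr[1])/2
print('theta bar',g+np.pi-yw, 'blen',np.linalg.norm(b0-b1))
# pivot estimate from bed fit
mid=(sc[0]+sc[1])/2;x=np.array([np.cos(yw),np.sin(yw)])
print('mid screws',mid,'corner mid',(cr[0]+cr[1])/2,'ramid',(ra[0]+ra[1])/2,'dot',dot,'bar mid-ish',(b0+b1)/2)
piv=((cr[0]+cr[1])/2)[:2]+x*(.132-.088);print('pivot',piv,'theta dot',np.arctan2(*(dot[:2]-piv)[::-1])+np.pi-yw, np.linalg.norm(dot[:2]-piv))
print('pivot-to-rail face',(((ra[0]+ra[1])/2)[:2]-piv)@x)
E
```

```text
yaws screws -0.18217912678418724 corners -0.1864723916827146 0.2307769160740044 rail -0.17273418849328856 0.19592370458946676 railscrews -0.17504447980065393
theta bar 2.116655413837491 blen 0.039515472178740345
mid screws [0.42019039 0.27278211 0.005     ] corner mid [0.41168252 0.27315613 0.005     ] ramid [0.48541152 0.26214722 0.017     ] dot [0.4670429  0.24008799 0.0168    ] bar mid-ish [0.45798096 0.26422707 0.048     ]
pivot [0.45499777 0.26542377] theta dot 2.1912397042471823 0.0280532950168935
pivot-to-rail face 0.030516238332854426
```

```bash
cat > cam.py <<'E'
from h import *
import sys
from scipy.optimize import least_squares
def baredges(im,rows,u0,u1,cfun):
    g=im.max(2).astype(float);out=[]
    for v in rows:
        c=int(round(cfun(v)));row=g[v]
        gr=np.diff(row)
        # left: strongest negative gradient left of centre
        L=range(c-u0,c-2);Rr=range(c+2,c+u1)
        def sub(i,s):
            a,b,d=[s*gr[i+k] for k in(-1,0,1)]
            w=np.clip([a,b,d],0,None);return i+.5+(w[2]-w[0])/w.sum()
        i=min(L,key=lambda k:gr[k]);j=max(Rr,key=lambda k:gr[k])
        out.append((v,sub(i,-1),sub(j,1)))
    return np.array(out)
def theta(f,rows,cfun,yaw,half=12,piv=(.455,.264)):
    c=lcp(f);im=cv2.imread('pics/'+f+'.png');E=baredges(im,rows,half,half,cfun)
    mid=(E[:,1]+E[:,2])/2
    def model(x):
        g=yaw+x[0];P=[]
        for z in(.018,.048):
            for u,v in((-.022,-.006),(.022,-.006),(.022,.006),(-.022,.006)):
                P.append(proj((x[1]+np.cos(g)*u-np.sin(g)*v,x[2]+np.sin(g)*u+np.cos(g)*v,z),c))
        h=cv2.convexHull(np.array(P,np.float32))[:,0]
        L=[];R=[]
        for v in E[:,0]:
            us=[]
            for a,b in zip(h,np.roll(h,-1,0)):
                if (a[1]-v)*(b[1]-v)<=0 and a[1]!=b[1]: us.append(a[0]+(b[0]-a[0])*(v-a[1])/(b[1]-a[1]))
            L.append(min(us) if us else 0);R.append(max(us) if us else 0)
        return np.array(L),np.array(R)
    def res(x):
        L,R=model(x);return np.r_[L-E[:,1],R-E[:,2],100*(x[1]-piv[0])]
    best=None
    for t0 in(2.0,2.1,2.2):
        s=least_squares(res,[t0,*piv],loss='soft_l1',diff_step=1e-4)
        if best is None or s.cost<best.cost:best=s
    print(f,'theta',best.x,'cost',best.cost,'width',np.round((E[:,2]-E[:,1])[::6],2));return best
E
python3 - <<'E'
from cam import *
theta('w10',range(190,243),lambda v:275.2-(v-189)*.069,-.1795)
E
```

```text
w10 theta [2.10838199 0.45632949 0.26969249] cost 2.2032023020035774 width [18.5  18.6  18.77 18.54 18.23 18.49 17.92 18.43 17.89]
```

```bash
python3 - <<'E'
from cam import *
theta('w10',range(190,243),lambda v:275.2-(v-189)*.069,-.1795,piv=(.4575,.264))
theta('w9',range(250,345),lambda v:275.5-(v-242)*.06,-.1795,half=18)
theta('w8',range(245,262),lambda v:279,-.1795,half=18)
# full bed fit in w10
c=lcp('w10')
pts=[((424,110),(-.132,-.116,.005)),((240,337),(-.132,.116,.005)),((323,66),(None,-.098,.017)),((171,287),(None,.098,.017))]
E
```

```text
w10 theta [2.10840044 0.45634674 0.26964692] cost 2.201067161116186 width [18.5  18.6  18.77 18.54 18.23 18.49 17.92 18.43 17.89]
w9 theta [2.1079765  0.45675666 0.26835437] cost 8.015959326453714 width [30.32 31.68 33.01 33.74 33.69 33.47 33.47 33.18 33.17 32.78 32.98 32.6
 32.53 32.47 31.85 32.11]
w8 theta [2.20623001 0.45499945 0.26793073] cost 0.2235429746891997 width [28.46 29.83 30.65]
```

```bash
python3 - <<'E'
from h import *
im=cv2.imread('pics/w10.png')
cv2.imwrite('pics/za.png',cv2.resize(im[0:350,0:440],None,fx=1.8,fy=1.7,interpolation=cv2.INTER_CUBIC))
E
```

```text
(no output)
```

View pics/za.png

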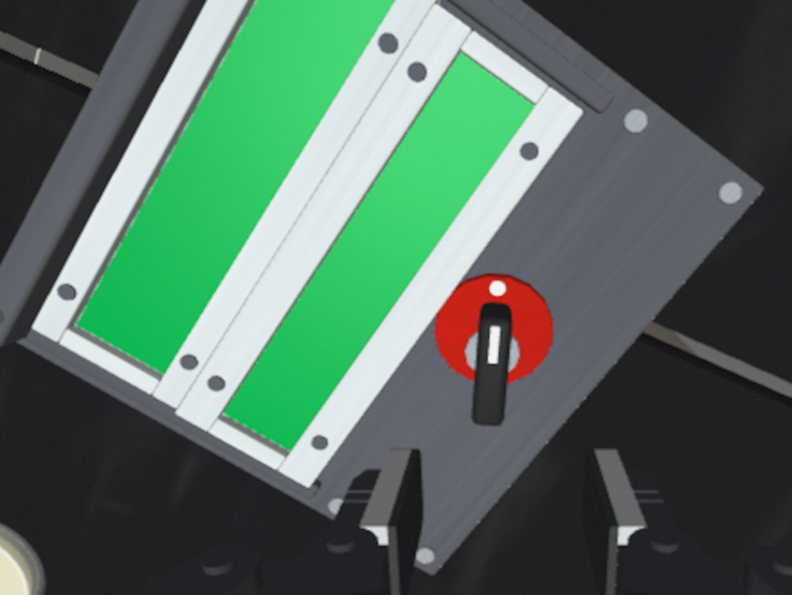

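drive_tool(
  increments="0.0035 0 -0.04 -0.08;0 0 -0.04 0;0 0 -0.028 0;0 0 0 0;0 0 0 0",
)

```text
t: 10.4
tcp_pos: [0.4588, 0.2637, 0.0228]
ee_rot: [-1.017, -1.469, 1.469]
wrist_force: [1.2, -0.2, 0.3]
finger_gap: 0.448
```

drive_tool(
  increments="0 0 0 0;0 0 0 0;0 0 0 0;0 0 0 0",
  fingers=0,
)

```text
t: 10.9
tcp_pos: [0.4576, 0.2634, 0.0237]
ee_rot: [-1.016, -1.468, 1.469]
wrist_force: [-4.7, -1.3, 7.9]
finger_gap: 0.125
```

```bash
python3 - <<'E'
from h import *
st()
E
```

```text
t 10.9 tcp [0.4576 0.2634 0.0237] yaw -2.7821 tilt [-1.e-03 -2.e-04 -1.e+00] F [-4.7 -1.3  7.9] T [-0.32  0.9  -0.04] gap 0.125 q [ 0.4   0.44 -0.39  0.73  0.   -1.53]
```

drive_tool(
  increments="0 0 0 0.03;0 0 0 0.03;0 0 0 0;0 0 0 0",
)

```text
t: 11.4
tcp_pos: [0.4575, 0.2632, 0.0237]
ee_rot: [-0.982, -1.508, 1.509]
wrist_force: [-6.2, -1.6, 8.3]
finger_gap: 0.13
```

```bash
python3 - <<'E'
from h import *
st()
E
```

```text
t 11.4 tcp [0.4575 0.2632 0.0237] yaw -2.7257 tilt [-1.3e-03 -1.0e-04 -1.0e+00] F [-6.2 -1.6  8.3] T [-0.26  0.9  -1.27] gap 0.13 q [ 0.4   0.44 -0.39  0.73  0.   -1.59]
```

drive_tool(
  increments="0 0 0 0.03;0 0 0 0;0 0 0 0",
)

```text
t: 11.78
tcp_pos: [0.4574, 0.2631, 0.0237]
ee_rot: [-0.964, -1.528, 1.529]
wrist_force: [-5.8, -1.7, 7.9]
finger_gap: 0.128
```

```bash
python3 - <<'E'
from h import *
st()
E
```

```text
t 11.78 tcp [0.4574 0.2631 0.0237] yaw -2.697 tilt [-1.4e-03 -1.0e-04 -1.0e+00] F [-5.8 -1.7  7.9] T [-0.32  1.05 -1.67] gap 0.128 q [ 0.4   0.44 -0.39  0.73  0.   -1.61]
```

drive_tool(
  increments="0 0 0 0.03;0 0 0 0;0 0 0 0",
)

```text
t: 12.15
tcp_pos: [0.4574, 0.2632, 0.0237]
ee_rot: [-0.944, -1.549, 1.55]
wrist_force: [-5.9, -3.0, 7.7]
finger_gap: 0.125
```

```bash
python3 - <<'E'
from cam import *
st();wgrab('w11')
theta('w11',range(245,262),lambda v:279,-.1795,half=18)
im=cv2.imread('pics/w11.png')
cv2.imwrite('pics/z11.png',np.hstack([cv2.resize(cv2.imread('pics/'+f+'.png')[200:400,210:350],None,fx=2.7,fy=2.7,interpolation=cv2.INTER_CUBIC) for f in('w6','w11')]))
E
```

```text
t 12.15 tcp [0.4574 0.2632 0.0237] yaw -2.6664 tilt [-1.5e-03  1.0e-04 -1.0e+00] F [-5.9 -3.   7.7] T [-0.26  1.04 -1.42] gap 0.125 q [ 0.4   0.44 -0.39  0.73  0.   -1.64]
w11 theta [2.2499568  0.45502439 0.26773059] cost 0.32189834033455234 width [29.01 29.74 31.21]
```

View pics/z11.png

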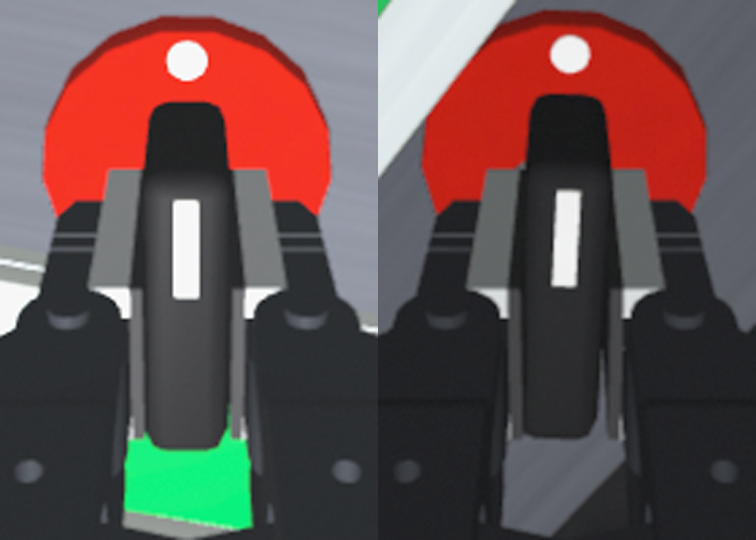

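```bash
cat >> cam.py <<'E'
def mark(f,yaw=-.1795,roi=(262,292,255,330)):
    c=lcp(f);im=cv2.imread('pics/'+f+'.png').min(2)
    u0,u1,v0,v1=roi;m=(im[v0:v1,u0:u1]>140).astype(np.uint8)
    n,l,s,ce=cv2.connectedComponentsWithStats(m,connectivity=4)
    # elongated comp nearest roi centre
    k=max(range(1,n),key=lambda i:s[i,3]*(s[i,2]<14)*(s[i,4]>15))
    w=im[v0:v1,u0:u1].astype(float);rows=range(s[k,1]+2,s[k,1]+s[k,3]-2);P=[]
    for v in rows:
        a=slice(max(0,s[k,0]-3),s[k,0]+s[k,2]+3);x=np.arange(u1-u0)[a];ww=np.clip(w[v][a]-70,0,None)
        P.append(onz((u0+(x*ww).sum()/ww.sum(),v0+v),c,.048)[:2])
    P=np.array(P);d=np.polyfit(np.arange(len(P)),P,1)[0];g=np.arctan2(-d[1],-d[0])
    print(f,'mark theta',(g+np.pi-yaw)%(2*np.pi),'n',len(P),s[k]);
E
python3 - <<'E'
from cam import *
for f in('w6','w7','w8','w9','w11'): mark(f)
mark('w10',roi=(262,292,185,225))
E
```

```text
w6 mark theta 0.20019653758573597 n 33 [ 12  19  10  37 369]
w7 mark theta 2.0765222887548584 n 32 [ 12  19  10  36 336]
w8 mark theta 2.128073990920238 n 32 [ 12  19  11  36 333]
w9 mark theta 2.109645888604349 n 33 [  6  16  12  37 346]
w11 mark theta 2.181154010249631 n 31 [ 12  16  11  35 322]
w10 mark theta 2.1081424264662023 n 18 [  9   7   7  22 126]
```

drive_tool(
  increments="0 0 0 0;0 0 0 0;0 0 0 0",
  fingers=0.45,
)

```text
t: 12.58
tcp_pos: [0.4589, 0.2637, 0.0226]
ee_rot: [-0.943, -1.554, 1.553]
wrist_force: [0.3, -0.3, 0.1]
finger_gap: 0.451
```

```bash
python3 - <<'E'
from cam import *
st();wgrab('w12');mark('w12')
E
```

```text
t 12.57 tcp [0.4589 0.2637 0.0226] yaw -2.662 tilt [ 7.e-04  1.e-04 -1.e+00] F [ 0.3 -0.3  0.1] T [-0.   -0.02  0.03] gap 0.451 q [ 0.4   0.45 -0.39  0.73 -0.   -1.65]
w12 mark theta 2.1601174225809756 n 33 [ 17  17  12  37 330]
```

drive_tool(
  increments="-0.001 -0.0003 0.001 -0.07;0 0 0 0;0 0 0 0",
)

```text
t: 13.0
tcp_pos: [0.4576, 0.2633, 0.0233]
ee_rot: [-0.986, -1.505, 1.505]
wrist_force: [-1.0, -0.2, -0.2]
finger_gap: 0.451
```

drive_tool(
  increments="0 0 0 0;0 0 0 0;0 0 0 0;0 0 0 0.03;0 0 0 0.03;0 0 0 0.02;0 0 0 0;0 0 0 0",
  fingers=0,
)

```text
t: 14.0
tcp_pos: [0.4574, 0.263, 0.0235]
ee_rot: [-0.937, -1.559, 1.559]
wrist_force: [-2.0, -0.6, 6.0]
finger_gap: 0.13
```

```bash
python3 - <<'E'
from cam import *
st();wgrab('w13');mark('w13')
E
```

```text
t 14.0 tcp [0.4574 0.263  0.0235] yaw -2.6535 tilt [-2.e-04 -3.e-04 -1.e+00] F [-2.  -0.6  6. ] T [-0.2   0.29 -1.63] gap 0.13 q [ 0.4   0.44 -0.4   0.73 -0.   -1.66]
w13 mark theta 2.185382448383042 n 32 [ 12  16  11  36 327]
```

drive_tool(
  increments="0 0 0 0.02;0 0 0 0;0 0 0 0",
)

```text
t: 14.42
tcp_pos: [0.4574, 0.263, 0.0235]
ee_rot: [-0.925, -1.572, 1.573]
wrist_force: [-1.8, -1.0, 6.0]
finger_gap: 0.127
```

drive_tool(
  increments="0 0 0 0;0 0 0 0;0 0 0 0",
  fingers=0.45,
)

```text
t: 14.8
tcp_pos: [0.4574, 0.2635, 0.0231]
ee_rot: [-0.922, -1.574, 1.575]
wrist_force: [-0.1, 0.0, 0.2]
finger_gap: 0.452
```

```bash
python3 - <<'E'
from cam import *
st();wgrab('w14');mark('w14')
E
```

```text
t 14.8 tcp [0.4574 0.2635 0.0231] yaw -2.6309 tilt [-2.e-04  1.e-04 -1.e+00] F [-0.1  0.   0.2] T [-0.01  0.01  0.  ] gap 0.452 q [ 0.4   0.44 -0.4   0.73  0.   -1.68]
w14 mark theta 2.1888254057730943 n 33 [ 13  15  12  37 329]
```

```bash
cat > wt.py <<'E'
from h import *
from scipy.optimize import minimize
SZ={'L':(.018,.014,.0075,.036),'S':(.014,.012,.0065,.031)}
def hullmask(x,y,z0,sz,cp,sh=(420,560)):
    r1,h1,r2,h2=SZ[sz];m=np.zeros(sh,np.uint8);t=np.linspace(0,2*np.pi,32,endpoint=False)
    for rr,za,zb in((r1,0,h1),(r2,h1,h2)):
        P=[proj((x+rr*np.cos(a),y+rr*np.sin(a),z0+z),cp) for a in t for z in(za,zb)]
        cv2.fillConvexPoly(m,cv2.convexHull((np.array(P)*16).astype(np.int32)),1,lineType=8,shift=4)
    return m
def gold(im):
    hsv=cv2.cvtColor(im[:,:,::-1].copy(),cv2.COLOR_BGR2HSV)
    return cv2.inRange(hsv,(12,110,50),(32,255,255))
def find(f,z0=0,minarea=100,verbose=True):
    im=cv2.imread('pics/'+f+'.png')[:,:,::-1];cp=lcp(f);g=gold(im)
    g=cv2.morphologyEx(g,cv2.MORPH_CLOSE,np.ones((5,5),np.uint8))
    n,l,s,ce=cv2.connectedComponentsWithStats(g);out=[]
    for k in range(1,n):
        if s[k,4]<minarea: continue
        b=(l==k).astype(np.uint8);p0=onz(ce[k],cp,z0+.012)[:2];best=None
        edge=s[k,0]<2 or s[k,1]<2 or s[k,0]+s[k,2]>558 or s[k,1]+s[k,3]>418
        for sz in SZ:
            def cost(p):
                m=hullmask(p[0],p[1],z0,sz,cp);return 1-(m&b).sum()/max(1,(m|b).sum())
            r_=minimize(cost,p0,method='Nelder-Mead',options=dict(initial_simplex=[p0,p0+[.005,0],p0+[0,.005]],xatol=2e-4,fatol=1e-3,maxiter=60))
            if best is None or r_.fun<best[0]: best=(r_.fun,sz,r_.x)
        out.append((best[1],best[2],1-best[0]))
        if verbose: print(best[1],np.round(best[2],4),'IoU',round(1-best[0],3),'px',np.round(ce[k]),'area',s[k,4],'EDGE' if edge else '')
    return out
E
python3 - <<'E'
from wt import *
find('w1')
E
```

```text
L [ 0.3267 -0.2778] IoU 0.068 px [209. 218.] area 3272 EDGE
S [ 0.4272 -0.0229] IoU 0.957 px [330.   9.] area 471 EDGE
L [ 0.4318 -0.1376] IoU 0.846 px [315. 114.] area 1028 
L [ 0.4257 -0.2175] IoU 0.864 px [296. 180.] area 904 
L [ 0.431  -0.2964] IoU 0.857 px [290. 239.] area 829 
L [ 0.4311 -0.4049] IoU 0.841 px [275. 313.] area 797 
L [ 0.5313 -0.4327] IoU 0.814 px [342. 339.] area 584
```

drive_tool(
  increments="0 0 0.04 0;0 0 0.055 -0.08;-0.004 -0.046 0.012 -0.1;-0.006 -0.05 0 -0.1;-0.006 -0.05 0 -0.1;-0.006 -0.05 0 -0.1;-0.006 -0.05 0 -0.1;-0.006 -0.042 0 -0.1",
  fingers=0.7,
)

```text
t: 15.85
tcp_pos: [0.4232, -0.0264, 0.1305]
ee_rot: [-1.287, -1.081, 1.08]
wrist_force: [0.9, -0.6, -0.1]
finger_gap: 0.7
```

drive_tool(
  increments="0 0 0 0;0 0 0 0",
)

```text
t: 16.1
tcp_pos: [0.4235, -0.0243, 0.1303]
ee_rot: [-1.284, -1.083, 1.083]
wrist_force: [-0.1, 0.4, 0.1]
finger_gap: 0.697
```

```bash
python3 - <<'E'
from wt import *
st();wgrab('w15');find('w15')
E
```

```text
t 16.1 tcp [ 0.4235 -0.0243  0.1303] yaw 2.9718 tilt [ 0.e+00  6.e-04 -1.e+00] F [-0.1  0.4  0.1] T [-0.01  0.04 -0.03] gap 0.697 q [-0.21  0.14 -0.51  0.92  0.   -1.61]
S [ 0.3295 -0.0123] IoU 0.041 px [407. 194.] area 744 EDGE
L [ 0.4307 -0.1404] IoU 0.961 px [239.  35.] area 2750 
S [ 0.426  -0.0246] IoU 0.942 px [276. 201.] area 1169 
S [0.3272 0.2107] IoU 0.29 px [425. 410.] area 154 EDGE
```

View pics/w15.png

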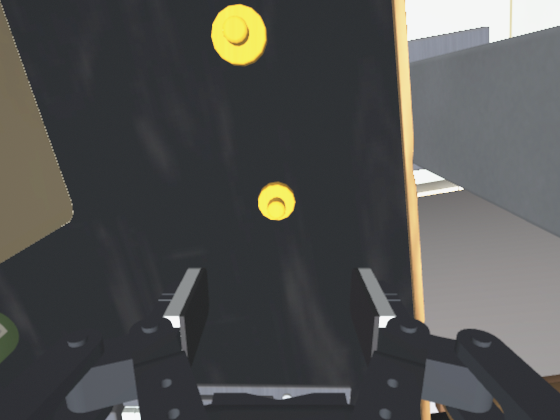

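drive_tool(
  increments="0.002 0 -0.04 -0.012;0 0 -0.045 0;0 0 -0.028 0;0 0 0 0",
  fingers=0.6,
)

```text
t: 16.65
tcp_pos: [0.4232, -0.023, 0.0156]
ee_rot: [-1.284, -1.072, 1.078]
wrist_force: [0.1, 0.3, 0.6]
finger_gap: 0.6
```

drive_tool(
  increments="0 0 0 0;0 0 0 0;0 0 0 0;0 0 0 0;0 0 0 0",
  fingers=0,
)

```text
t: 17.27
tcp_pos: [0.4268, -0.0248, 0.0186]
ee_rot: [-1.292, -1.076, 1.072]
wrist_force: [-0.8, 1.2, 7.4]
finger_gap: 0.114
```

drive_tool(
  increments="0 0 0.02 0;0 0 0.045 0;0 0 0.045 0;0 0 0 0",
)

```text
t: 17.77
tcp_pos: [0.4288, -0.0255, 0.131]
ee_rot: [-1.297, -1.079, 1.07]
wrist_force: [0.9, -0.3, -1.0]
finger_gap: 0.116
```

```bash
python3 - <<'E'
from wt import *
st();wgrab('w16')
E
```

```text
t 17.77 tcp [ 0.4288 -0.0255  0.131 ] yaw 2.9589 tilt [ 0.008  -0.0017 -1.    ] F [ 0.9 -0.3 -1. ] T [-0.01 -0.03 -0.02] gap 0.116 q [-0.21  0.14 -0.5   0.92 -0.   -1.6 ]
```

View pics/w16.png

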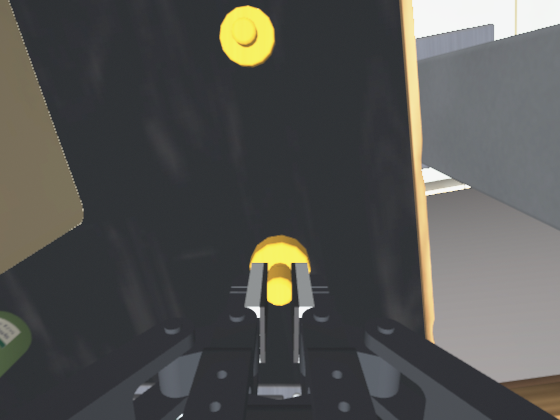

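drive_tool(
  increments="0.012 0.036 0 0;0.012 0.042 0 0;0.012 0.042 0 0;0.012 0.042 0 0;0.012 0.042 0 0;0.012 0.042 0 0;0.012 0.042 0 0;0.012 0.034 0 0",
)

```text
t: 18.82
tcp_pos: [0.5205, 0.2984, 0.1251]
ee_rot: [-1.289, -1.071, 1.077]
wrist_force: [0.3, -0.9, -0.6]
finger_gap: 0.116
```

drive_tool(
  increments="0 0 -0.03 0;0 0 0 0;0 0 0 0;0 0 0 0",
)

```text
t: 19.32
tcp_pos: [0.522, 0.297, 0.0982]
ee_rot: [-1.291, -1.074, 1.072]
wrist_force: [0.6, 0.2, -0.0]
finger_gap: 0.116
```

```bash
python3 - <<'E'
from wt import *
st();wgrab('w17')
E
```

```text
t 19.32 tcp [0.522  0.297  0.0982] yaw 2.9582 tilt [ 1.e-03  5.e-04 -1.e+00] F [ 0.6  0.2 -0. ] T [ 0.01 -0.03 -0.04] gap 0.116 q [ 0.41  0.5  -0.09  0.99  0.   -0.98]
```

View pics/w17.png

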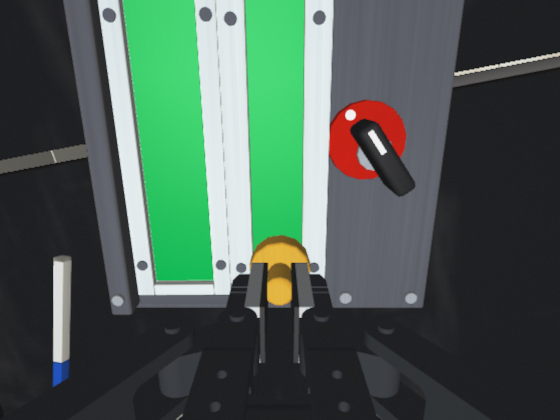

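```bash
python3 - <<'E'
from h import *
im=cv2.imread('pics/w17.png');cp=lcp('w17')
hsv=cv2.cvtColor(im,cv2.COLOR_BGR2HSV);g=cv2.inRange(hsv,(45,100,80),(75,255,255))
s=r.observe();tcp=s['tcp_pos']
a=-.18;X=np.array([np.cos(a),np.sin(a)]);Y=np.array([-np.sin(a),np.cos(a)])
O=np.array([.5441,.2475]);t=tcp[:2]-O;print('tcp in bed (robot)',t@X,t@Y)
for nm,lo,hi in(('wide',110,225),('narrow',235,320)):
    L=[];R=[]
    for v in range(20,220,10):
        us=np.where(g[v,lo:hi])[0]
        if len(us)>20: L.append(onz((lo+us[0]-.5,v),cp,.010)[:2]);R.append(onz((lo+us[-1]+.5,v),cp,.010)[:2])
    L=np.array(L);R=np.array(R)
    d=[]
    for P in(L,R):
        c=np.polyfit((P-O)@Y,(P-O)@X,1);d.append(c)
    print(nm,'slope',d[0][0],d[1][0],'edges bedx',d[0][1],d[1][1],'ctr',(d[0][1]+d[1][1])/2,'at y of tcp',[np.polyval(c,t@Y) for c in d])
# white rail outer edges etc.
print('proj tcp',proj(tcp,cp),proj(tcp+[0,0,.02],cp))
# knob/body columns of gold
from wt import gold
gm=gold(im[:,:,::-1]);
for v in(240,245,250,255,285,295,300):
    us=np.where(gm[v,230:330])[0]+230
    if len(us):print(v,us[0],us[-1],(us[0]+us[-1])/2)
E
```

```text
tcp in bed (robot) -0.030523917433211468 0.04483136670520446
wide slope -0.003142425116826971 -0.004509492335514944 edges bedx 0.057093724591014645 0.01689443805018608 ctr 0.036994081320600364 at y of tcp [np.float64(0.05695284537825853), np.float64(0.0166922713456383)]
narrow slope -0.004369590187417362 -0.003945994452318779 edges bedx -0.011458415481154755 -0.044892350696205924 ctr -0.02817538308868034 at y of tcp [np.float64(-0.011654310181198325), np.float64(-0.04506925502051453)]
proj tcp [279.76946752 278.87124186] [279.78546962 303.7813917 ]
240 264 295 279.5
245 258 301 279.5
250 255 305 280.0
255 253 306 279.5
285 266 291 278.5
295 266 291 278.5
300 267 291 279.0
```

drive_tool(
  increments="0.0023 -0.0004 -0.03 0;0 0 -0.025 0;0 0 -0.010 0;0 0 -0.003 0;0 0 0 0;0 0 0 0",
)

```text
t: 20.12
tcp_pos: [0.5246, 0.2973, 0.0304]
ee_rot: [-1.291, -1.075, 1.072]
wrist_force: [-0.1, -0.5, -0.3]
finger_gap: 0.118
```

```bash
python3 - <<'E'
from wt import *
st();wgrab('w18')
E
```

```text
t 20.12 tcp [0.5246 0.2973 0.0304] yaw 2.959 tilt [ 1.8e-03  8.0e-04 -1.0e+00] F [-0.1 -0.5 -0.3] T [ 0.    0.02 -0.03] gap 0.118 q [ 0.41  0.56 -0.17  0.84  0.   -0.98]
```

View pics/w18.png

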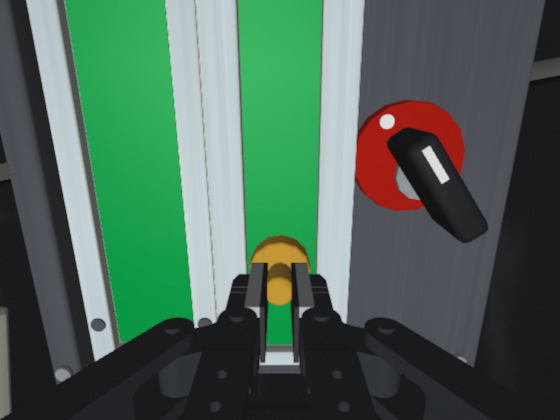

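drive_tool(
  increments="0.0003 0 -0.0018 0;0 0 0 0;0 0 0 0",
)

```text
t: 20.55
tcp_pos: [0.5247, 0.2973, 0.0287]
ee_rot: [-1.29, -1.075, 1.072]
wrist_force: [-2.3, -1.0, 5.0]
finger_gap: 0.114
```

drive_tool(
  increments="0 0 0 0;0 0 0 0;0 0 0.03 0;0 0 0.04 0;0 0 0.03 0;0 0 0 0;0 0 0 0",
  fingers=0.4,
)

```text
t: 21.42
tcp_pos: [0.5236, 0.2966, 0.1265]
ee_rot: [-1.29, -1.072, 1.075]
wrist_force: [-0.1, -0.5, -0.3]
finger_gap: 0.401
```

```bash
python3 - <<'E'
from wt import *
st();wgrab('w19');find('w19',z0=.010)
from cam import mark
E
```

```text
t 21.43 tcp [0.5236 0.2966 0.1265] yaw 2.9589 tilt [-1.3e-03 -5.0e-04 -1.0e+00] F [-0.1 -0.5 -0.3] T [-0.03  0.   -0.04] gap 0.401 q [ 0.41  0.48 -0.04  1.06  0.   -0.98]
L [0.3178 0.2134] IoU 0.751 px [553.  27.] area 687 EDGE
S [0.5245 0.2977] IoU 0.874 px [278. 207.] area 1190
```

View pics/w19.png

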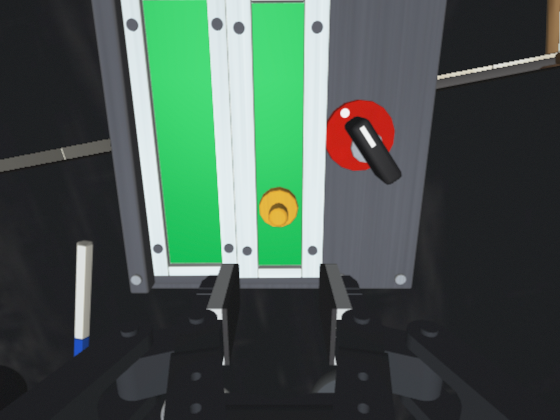

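drive_tool(
  increments="-0.011 -0.05 0.004 0;-0.0118 -0.055 0 0;-0.0118 -0.055 0 0;-0.0118 -0.055 0 0;-0.0118 -0.055 0 0;-0.0118 -0.055 0 0;-0.0118 -0.055 0 0;-0.0118 -0.0566 0 0",
  fingers=0.7,
)

```text
t: 22.48
tcp_pos: [0.4288, -0.1408, 0.1302]
ee_rot: [-1.287, -1.073, 1.074]
wrist_force: [0.1, -0.3, -0.7]
finger_gap: 0.696
```

drive_tool(
  increments="0 0 0 0;0 0 0 0",
)

```text
t: 22.72
tcp_pos: [0.4295, -0.1391, 0.1304]
ee_rot: [-1.287, -1.072, 1.073]
wrist_force: [-0.3, 0.7, 0.4]
finger_gap: 0.697
```

```bash
python3 - <<'E'
from wt import *
st();wgrab('w20');find('w20',minarea=300)
E
```

```text
t 22.73 tcp [ 0.4295 -0.1391  0.1304] yaw 2.9583 tilt [-0.0022  0.0017 -1.    ] F [-0.3  0.7  0.4] T [ 0.04 -0.01  0.01] gap 0.697 q [-0.45  0.19 -0.44  0.94  0.   -1.84]
L [ 0.3286 -0.2373] IoU 0.145 px [414. 138.] area 2583 EDGE
L [ 0.4233 -0.2196] IoU 0.977 px [266.  88.] area 2397 
L [ 0.4311 -0.1398] IoU 0.954 px [277. 200.] area 1937
```

View pics/w20.png

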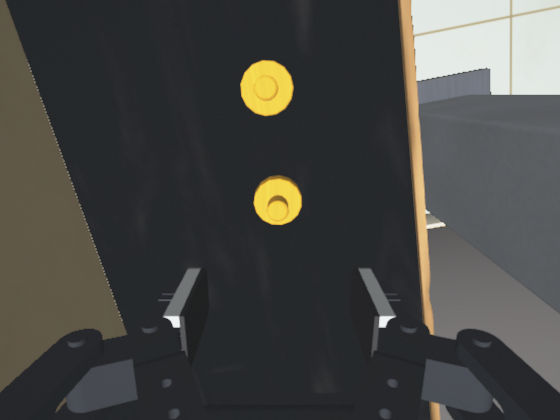

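drive_tool(
  increments="0.0014 -0.0007 -0.04 0;0 0 -0.045 0;0 0 -0.025 0;0 0 0 0",
  fingers=0.6,
)

```text
t: 23.28
tcp_pos: [0.4298, -0.1377, 0.0196]
ee_rot: [-1.283, -1.073, 1.077]
wrist_force: [-0.7, 0.3, 1.2]
finger_gap: 0.605
```

drive_tool(
  increments="0 0 0 0;0 0 0 0;0 0 0 0;0 0 0 0;0 0 0 0",
  fingers=0,
)

```text
t: 23.9
tcp_pos: [0.4329, -0.1406, 0.0228]
ee_rot: [-1.292, -1.075, 1.073]
wrist_force: [-1.1, 1.9, 6.8]
finger_gap: 0.144
```

drive_tool(
  increments="0 0 0.02 0;0 0 0.045 0;0 0 0.04 0;0.015 0.04 0.005 0;0.018 0.05 0 0;0.018 0.05 0 0;0.018 0.05 0 0;0.018 0.05 0 0",
)

```text
t: 24.9
tcp_pos: [0.5195, 0.1011, 0.1319]
ee_rot: [-1.291, -1.074, 1.073]
wrist_force: [0.5, 0.0, -0.8]
finger_gap: 0.141
```

drive_tool(
  increments="0.018 0.05 0 0;0.018 0.05 0 0;0.018 0.05 0 0;0.019 0.05 0 0;0.0185 0.0036 -0.03 0;0 0 0 0;0 0 0 0;0 0 0 0",
)

```text
t: 25.9
tcp_pos: [0.6106, 0.3027, 0.103]
ee_rot: [-1.291, -1.074, 1.072]
wrist_force: [0.1, 0.4, -1.5]
finger_gap: 0.143
```

```bash
cat >> wt.py <<'E'
BO=np.array([.5441,.2475]);BA=-.182;BX=np.array([np.cos(BA),np.sin(BA)]);BY=np.array([-np.sin(BA),np.cos(BA)])
def bed(p): t=np.array(p[:2])-BO;return np.round([t@BX*1e3,t@BY*1e3],1)
def world(bx,by): return np.round(BO+bx*1e-3*BX+by*1e-3*BY,4)
E
python3 - <<'E'
from wt import *
s=st();wgrab('w21');print('tcp bed',bed(s['tcp_pos']),[world(36.5,y) for y in(64,22,-21,-64)],world(-28.2,-45))
E
```

```text
t 25.9 tcp [0.6106 0.3027 0.103 ] yaw 2.9582 tilt [ 1.2e-03  6.0e-04 -1.0e+00] F [ 0.1  0.4 -1.5] T [-0.01 -0.03 -0.06] gap 0.143 q [ 0.37  0.65  0.19  1.11  0.   -1.02]
tcp bed [55.4 66.3] [array([0.5916, 0.3038]), array([0.584 , 0.2625]), array([0.5762, 0.2202]), array([0.5684, 0.178 ])] [0.5082 0.2083]
```

View pics/w21.png

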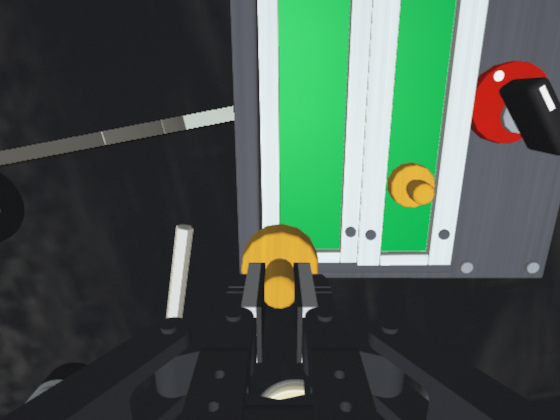

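drive_tool(
  increments="-0.019 0.001 0 0;0 0 -0.03 0;0 0 -0.025 0;0 0 -0.012 0;0 0 0 0;0 0 0 0",
)

```text
t: 26.7
tcp_pos: [0.5922, 0.3044, 0.0358]
ee_rot: [-1.291, -1.075, 1.072]
wrist_force: [0.7, -0.2, -1.2]
finger_gap: 0.14
```

```bash
python3 - <<'E'
from wt import *
s=st();wgrab('w22');print('tcp bed',bed(s['tcp_pos']))
E
```

```text
t 26.7 tcp [0.5922 0.3044 0.0358] yaw 2.9588 tilt [ 1.8e-03  7.0e-04 -1.0e+00] F [ 0.7 -0.2 -1.2] T [-0.01 -0.03 -0.03] gap 0.14 q [ 0.38  0.67  0.04  0.94  0.   -1.01]
tcp bed [37.  64.7]
```

View pics/w22.png

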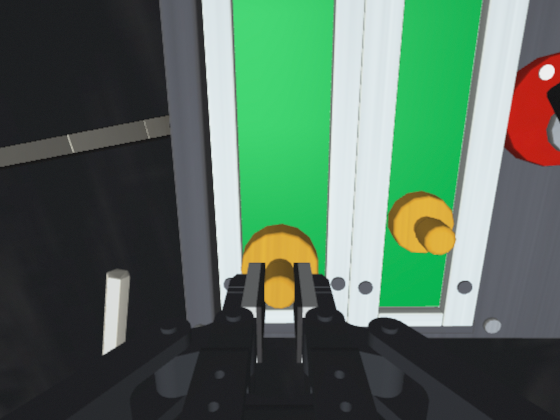

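drive_tool(
  increments="-0.0003 0 -0.0026 0;0 0 0 0;0 0 0 0",
)

```text
t: 27.12
tcp_pos: [0.5919, 0.3045, 0.0328]
ee_rot: [-1.291, -1.075, 1.072]
wrist_force: [0.2, -0.1, 3.7]
finger_gap: 0.139
```

drive_tool(
  increments="0 0 0 0;0 0 0 0;0 0 0.03 0;0 0 0.04 0;0 0 0.025 0;-0.012 -0.035 0.002 0;-0.017 -0.053 0 0;-0.017 -0.053 0 0",
  fingers=0.35,
)

```text
t: 28.12
tcp_pos: [0.5444, 0.1619, 0.1287]
ee_rot: [-1.29, -1.074, 1.075]
wrist_force: [0.5, -0.6, -0.8]
finger_gap: 0.35
```

```bash
python3 - <<'E'
from wt import *
s=st();wgrab('w23');print('tcp bed',bed(s['tcp_pos']))
for o in find('w23',z0=.010,minarea=300,verbose=0): print(o[0],bed(o[1]),round(o[2],2))
E
```

```text
t 28.12 tcp [0.5444 0.1619 0.1287] yaw 2.9599 tilt [-0.e+00 -3.e-04 -1.e+00] F [ 0.5 -0.6 -0.8] T [-0.02 -0.07  0.02] gap 0.35 q [ 0.18  0.41 -0.14  1.02 -0.   -1.21]
tcp bed [ 15.8 -84.1]
S [37.2 61.8] 0.77
```

drive_tool(
  increments="-0.017 -0.053 0 0;-0.017 -0.053 0 0;-0.017 -0.053 0 0;-0.017 -0.053 0 0;-0.017 -0.053 0 0;-0.017 -0.053 0 0;-0.018 -0.055 0 0;0 0 0 0",
  fingers=0.7,
)

```text
t: 29.18
tcp_pos: [0.4242, -0.2132, 0.129]
ee_rot: [-1.294, -1.068, 1.069]
wrist_force: [-0.2, 0.8, 0.5]
finger_gap: 0.7
```

drive_tool(
  increments="0 -0.01 0 0;0 0 0 0;0 0 0 0",
)

```text
t: 29.55
tcp_pos: [0.4254, -0.2188, 0.1288]
ee_rot: [-1.289, -1.075, 1.075]
wrist_force: [-0.1, 0.3, 0.9]
finger_gap: 0.699
```

```bash
python3 - <<'E'
from wt import *
st();wgrab('w24');find('w24',minarea=300)
E
```

```text
t 29.55 tcp [ 0.4254 -0.2188  0.1288] yaw 2.9609 tilt [-3.e-04  4.e-04 -1.e+00] F [-0.1  0.3  0.9] T [0.03 0.01 0.  ] gap 0.699 q [-0.61  0.24 -0.38  0.95  0.   -2.  ]
L [ 0.3273 -0.3168] IoU 0.139 px [409. 132.] area 2924 EDGE
L [ 0.4281 -0.2974] IoU 0.972 px [254.  93.] area 2385 
L [ 0.4233 -0.2193] IoU 0.955 px [282. 200.] area 1962
```

View pics/w24.png

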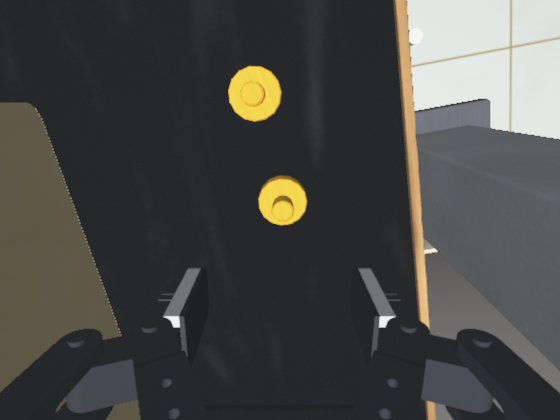

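View pics/w23.png

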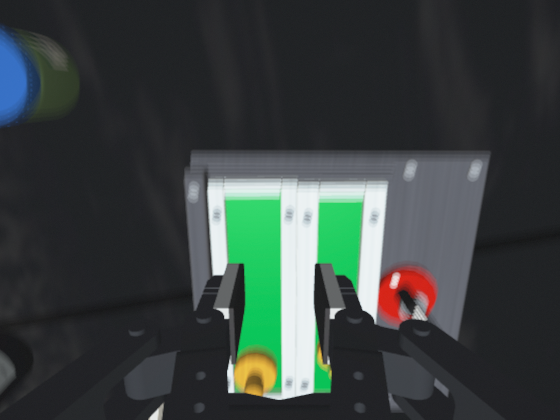

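drive_tool(
  increments="-0.002 -0.0005 -0.04 0;0 0 -0.045 0;0 0 -0.023 0;0 0 0 0",
  fingers=0.6,
)

```text
t: 30.1
tcp_pos: [0.4215, -0.2184, 0.0193]
ee_rot: [-1.285, -1.073, 1.075]
wrist_force: [-1.2, 0.9, 0.7]
finger_gap: 0.594
```

drive_tool(
  increments="0 0 0 0;0 0 0 0;0 0 0 0;0 0 0 0;0 0 0 0",
  fingers=0,
)

```text
t: 30.72
tcp_pos: [0.424, -0.2209, 0.0222]
ee_rot: [-1.292, -1.075, 1.073]
wrist_force: [-1.0, 0.6, 6.6]
finger_gap: 0.142
```

drive_tool(
  increments="0 0 0.02 0;0 0 0.045 0;0 0 0.043 0;0.0178 0.0535 0 0;0.0178 0.0535 0 0;0.0178 0.0535 0 0;0.0178 0.0535 0 0;0.0178 0.0535 0 0",
)

```text
t: 31.72
tcp_pos: [0.5125, 0.0489, 0.1292]
ee_rot: [-1.291, -1.074, 1.073]
wrist_force: [1.3, -0.5, -1.1]
finger_gap: 0.14
```

drive_tool(
  increments="0.0178 0.0535 0 0;0.0178 0.0535 0 0;0.0178 0.0535 0 0;0.0178 0.0535 0 0;0 0 -0.03 0;0 0 -0.03 0;0 0 0 0;0 0 0 0",
)

```text
t: 32.72
tcp_pos: [0.5837, 0.2612, 0.0699]
ee_rot: [-1.29, -1.074, 1.073]
wrist_force: [-0.2, -0.6, -1.0]
finger_gap: 0.145
```

```bash
python3 - <<'E'
from wt import *
s=st();wgrab('w25');print('tcp bed',bed(s['tcp_pos']))
E
```

```text
t 32.73 tcp [0.5837 0.2612 0.0699] yaw 2.9587 tilt [ 8.e-04  4.e-04 -1.e+00] F [-0.2 -0.6 -1. ] T [-0.04  0.   -0.01] gap 0.145 q [ 0.32  0.59 -0.    0.98  0.   -1.07]
tcp bed [36.5 20.6]
```

View pics/w25.png

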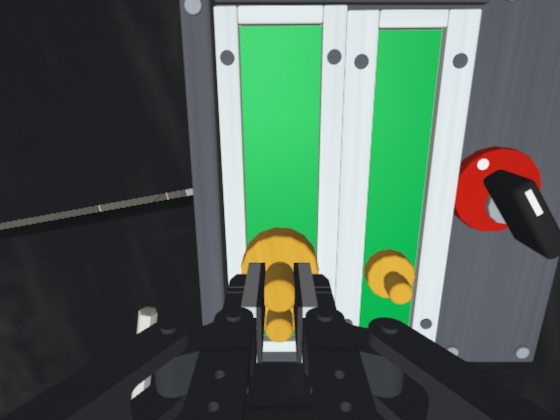

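drive_tool(
  increments="0 0.0005 -0.02 0;0 0 -0.012 0;0 0 -0.005 0;0 0 0 0;0 0 0 0",
)

```text
t: 33.4
tcp_pos: [0.5837, 0.2618, 0.0324]
ee_rot: [-1.29, -1.074, 1.073]
wrist_force: [0.3, -0.7, -1.2]
finger_gap: 0.139
```

drive_tool(
  increments="0 0 0 0;0 0 0 0;0 0 0.03 0;0 0 0.04 0;0 0 0.028 0;-0.0156 -0.046 0 0;-0.0156 -0.056 0 0;-0.0156 -0.056 0 0",
  fingers=0.35,
)

```text
t: 34.4
tcp_pos: [0.5363, 0.1024, 0.1303]
ee_rot: [-1.291, -1.075, 1.074]
wrist_force: [0.4, -0.5, 0.1]
finger_gap: 0.348
```

drive_tool(
  increments="-0.0156 -0.056 0 0;-0.0156 -0.056 0 0;-0.0156 -0.056 0 0;-0.0156 -0.056 0 0;-0.0156 -0.056 0 0;-0.0156 -0.056 0 0;-0.0156 -0.064 0 0;0 0 0 0",
  fingers=0.7,
)

```text
out of range; nothing moved
```

```bash
python3 - <<'E'
from wt import *
st();wgrab('w26');find('w26',minarea=300)
E
```

```text
t 34.4 tcp [0.5363 0.1024 0.1303] yaw 2.9599 tilt [ 1.2e-03 -1.0e-04 -1.0e+00] F [ 0.4 -0.5  0.1] T [-0.01 -0.04  0.06] gap 0.348 q [ 0.07  0.37 -0.2   1.   -0.   -1.32]
L [0.3136 0.2106] IoU 0.31 px [557. 245.] area 518 EDGE
S [0.5856 0.2676] IoU 0.614 px [260. 383.] area 975
```

View pics/w26.png

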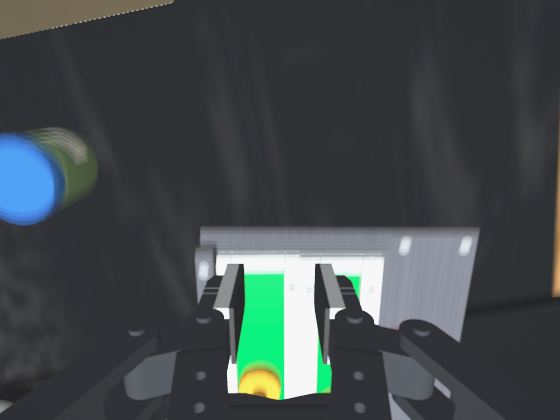

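drive_tool(
  increments="-0.0135 -0.05 0 0;-0.0135 -0.05 0 0;-0.0135 -0.05 0 0;-0.0135 -0.05 0 0;-0.0135 -0.05 0 0;-0.0135 -0.05 0 0;-0.0135 -0.05 0 0;-0.0135 -0.05 0 0",
  fingers=0.7,
)

```text
t: 35.45
tcp_pos: [0.4283, -0.298, 0.1303]
ee_rot: [-1.291, -1.074, 1.073]
wrist_force: [0.4, -0.6, 0.4]
finger_gap: 0.701
```

drive_tool(
  increments="0 0 0 0;0 0 0 0",
)

```text
t: 35.7
tcp_pos: [0.4285, -0.2959, 0.1299]
ee_rot: [-1.29, -1.074, 1.073]
wrist_force: [-0.6, -0.6, 0.2]
finger_gap: 0.701
```

```bash
python3 - <<'E'
from wt import *
st();wgrab('w27');find('w27',minarea=300)
E
```

```text
t 35.7 tcp [ 0.4285 -0.2959  0.1299] yaw 2.9586 tilt [-1.e-04  7.e-04 -1.e+00] F [-0.6 -0.6  0.2] T [ 0.08 -0.03  0.06] gap 0.701 q [-0.73  0.32 -0.27  0.98  0.   -2.11]
L [ 0.3944 -0.4079] IoU 0.971 px [300.  30.] area 2790 EDGE
L [ 0.3278 -0.3643] IoU 0.12 px [415. 156.] area 3285 EDGE
S [ 0.5244 -0.4325] IoU 0.926 px [97. 29.] area 1942 
L [ 0.4285 -0.2969] IoU 0.952 px [280. 200.] area 1946
```

View pics/w27.png

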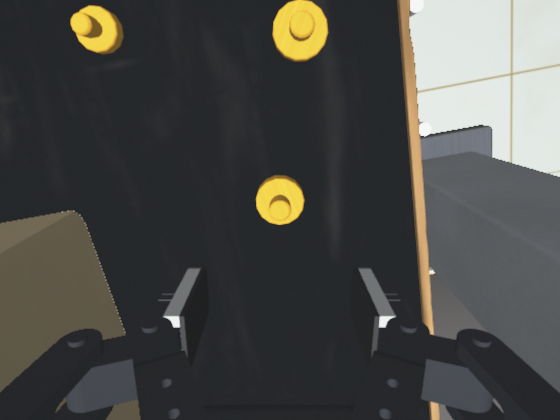

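drive_tool(
  increments="0 -0.001 -0.04 0;0 0 -0.045 0;0 0 -0.024 0;0 0 0 0",
  fingers=0.6,
)

```text
t: 36.25
tcp_pos: [0.4272, -0.2944, 0.0192]
ee_rot: [-1.284, -1.074, 1.075]
wrist_force: [-0.3, 0.2, 0.1]
finger_gap: 0.599
```

drive_tool(
  increments="0 0 0 0;0 0 0 0;0 0 0 0;0 0 0 0;0 0 0 0",
  fingers=0,
)

```text
t: 36.88
tcp_pos: [0.4295, -0.2979, 0.0225]
ee_rot: [-1.293, -1.075, 1.073]
wrist_force: [-1.0, 0.7, 5.8]
finger_gap: 0.147
```

drive_tool(
  increments="0 0 0.02 0;0 0 0.045 0;0 0 0.043 0;0.0148 0.0517 0 0;0.0148 0.0517 0 0;0.0148 0.0517 0 0;0.0148 0.0517 0 0;0.0148 0.0517 0 0",
)

```text
t: 37.88
tcp_pos: [0.5029, -0.0372, 0.1293]
ee_rot: [-1.291, -1.074, 1.073]
wrist_force: [0.9, -0.2, -1.1]
finger_gap: 0.139
```

drive_tool(
  increments="0.0148 0.0517 0 0;0.0148 0.0517 0 0;0.0148 0.0517 0 0;0.0148 0.0517 0 0;0.0148 0.0517 0 0;0 0 -0.03 0;0 0 -0.03 0;0 0 0 0",
)

```text
t: 38.88
tcp_pos: [0.5738, 0.2191, 0.0664]
ee_rot: [-1.287, -1.069, 1.078]
wrist_force: [-1.2, -0.5, -1.7]
finger_gap: 0.141
```

drive_tool(
  increments="0 0 0 0",
)

```text
t: 39.0
tcp_pos: [0.5771, 0.2196, 0.07]
ee_rot: [-1.291, -1.074, 1.073]
wrist_force: [0.6, 0.3, -1.7]
finger_gap: 0.144
```

```bash
python3 - <<'E'
from wt import *
s=st();wgrab('w28');print('tcp bed',bed(s['tcp_pos']))
E
```

```text
t 39.0 tcp [0.5771 0.2196 0.07  ] yaw 2.9586 tilt [ 1.e-03  3.e-04 -1.e+00] F [ 0.6  0.3 -1.7] T [0.02 0.02 0.04] gap 0.144 q [ 0.26  0.55 -0.08  0.94  0.   -1.13]
tcp bed [ 37.5 -21.5]
```

View pics/w28.png

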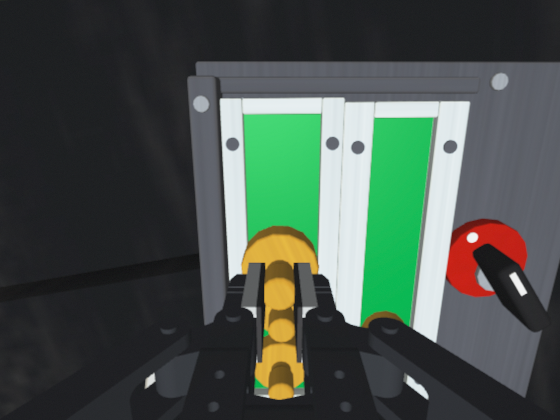

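drive_tool(
  increments="-0.0008 0 -0.02 0;0 0 -0.012 0;0 0 -0.0055 0;0 0 0 0;0 0 0 0",
)

```text
t: 39.67
tcp_pos: [0.5757, 0.2197, 0.0325]
ee_rot: [-1.29, -1.074, 1.073]
wrist_force: [-3.2, -0.9, 5.9]
finger_gap: 0.139
```

drive_tool(
  increments="0 0 0 0;0 0 0 0;0 0 0.03 0;0 0 0.04 0;0 0 0.028 0;-0.0152 -0.0523 0 0;-0.0152 -0.0523 0 0;-0.0152 -0.0523 0 0",
  fingers=0.35,
)

```text
t: 40.67
tcp_pos: [0.53, 0.0614, 0.1296]
ee_rot: [-1.291, -1.075, 1.074]
wrist_force: [0.2, -0.9, 0.3]
finger_gap: 0.35
```

drive_tool(
  increments="-0.0152 -0.0523 0 0;-0.0152 -0.0523 0 0;-0.0152 -0.0523 0 0;-0.0152 -0.0523 0 0;-0.0152 -0.0523 0 0;-0.0152 -0.0523 0 0;-0.0152 -0.0523 0 0;-0.0152 -0.0523 0 0",
  fingers=0.7,
)

```text
t: 41.68
tcp_pos: [0.4081, -0.3576, 0.1296]
ee_rot: [-1.291, -1.074, 1.073]
wrist_force: [0.6, -0.4, 0.1]
finger_gap: 0.701
```

drive_tool(
  increments="-0.0152 -0.0523 0 0;0 0 0 0;0 0 0 0",
)

```text
t: 42.05
tcp_pos: [0.3932, -0.4076, 0.1292]
ee_rot: [-1.289, -1.074, 1.073]
wrist_force: [0.4, -0.2, -0.7]
finger_gap: 0.697
```

```bash
python3 - <<'E'
from wt import *
st();wgrab('w29');find('w29',minarea=300)
E
```

```text
t 42.05 tcp [ 0.3932 -0.4076  0.1292] yaw 2.9586 tilt [-1.e-04  9.e-04 -1.e+00] F [ 0.4 -0.2 -0.7] T [ 0.08 -0.01 -0.03] gap 0.697 q [-0.92  0.41 -0.14  1.02  0.   -2.3 ]
L [ 0.3245 -0.4488] IoU 0.125 px [364. 132.] area 2970 EDGE
L [ 0.3951 -0.4072] IoU 0.952 px [278. 202.] area 1949 
S [ 0.5243 -0.4324] IoU 0.925 px [100. 201.] area 1414
```

View pics/w29.png

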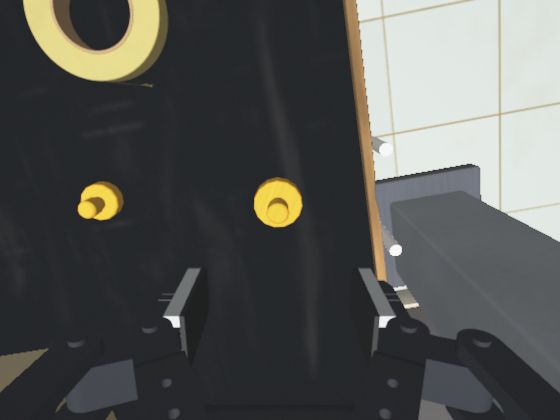

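drive_tool(
  increments="0.0019 0.0003 -0.04 0;0 0 -0.045 0;0 0 -0.0235 0;0 0 0 0",
  fingers=0.5,
)

```text
t: 42.6
tcp_pos: [0.3943, -0.4043, 0.0191]
ee_rot: [-1.284, -1.075, 1.074]
wrist_force: [-0.1, 1.0, -0.1]
finger_gap: 0.499
```

drive_tool(
  increments="0 0 0 0;0 0 0 0;0 0 0 0;0 0 0 0;0 0 0 0",
  fingers=0,
)

```text
t: 43.22
tcp_pos: [0.3961, -0.4084, 0.0226]
ee_rot: [-1.293, -1.075, 1.074]
wrist_force: [-0.7, 1.5, 6.9]
finger_gap: 0.143
```

drive_tool(
  increments="0 0 0.02 0;0 0 0.045 0;0 0 0.043 0;0.01575 0.0532 0 0;0.01575 0.0532 0 0;0.01575 0.0532 0 0;0.01575 0.0532 0 0;0.01575 0.0532 0 0",
)

```text
t: 44.22
tcp_pos: [0.4744, -0.1401, 0.1294]
ee_rot: [-1.291, -1.074, 1.073]
wrist_force: [0.8, 0.0, -2.6]
finger_gap: 0.139
```

drive_tool(
  increments="0.01575 0.0532 0 0;0.01575 0.0532 0 0;0.01575 0.0532 0 0;0.01575 0.0532 0 0;0.01575 0.0532 0 0;0.01575 0.0532 0 0;0 0 -0.03 0;0 0 -0.03 0",
)

```text
t: 45.22
tcp_pos: [0.5692, 0.1788, 0.0688]
ee_rot: [-1.29, -1.076, 1.074]
wrist_force: [-0.0, -0.0, -1.3]
finger_gap: 0.141
```

drive_tool(
  increments="0 0 0 0;0 0 0 0;0 0 0 0",
)

```text
t: 45.6
tcp_pos: [0.5698, 0.1776, 0.0707]
ee_rot: [-1.292, -1.076, 1.071]
wrist_force: [0.2, 0.5, -1.5]
finger_gap: 0.143
```

```bash
python3 - <<'E'
from wt import *
s=st();wgrab('w30');print('tcp bed',bed(s['tcp_pos']))
E
```

```text
t 45.6 tcp [0.5698 0.1776 0.0707] yaw 2.9585 tilt [ 3.e-03  6.e-04 -1.e+00] F [ 0.2  0.5 -1.5] T [ 0.04 -0.01  0.01] gap 0.143 q [ 0.2   0.51 -0.14  0.92  0.   -1.19]
tcp bed [ 37.9 -64.1]
```

View pics/w30.png

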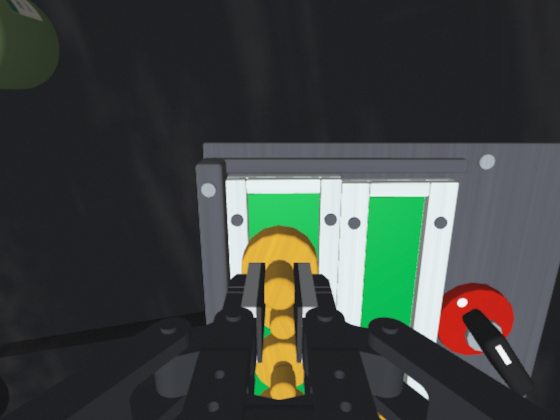

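drive_tool(
  increments="-0.0012 0 -0.02 0;0 0 -0.012 0;0 0 -0.006 0;0 0 0 0;0 0 0 0",
)

```text
t: 46.28
tcp_pos: [0.5668, 0.1775, 0.0326]
ee_rot: [-1.29, -1.073, 1.074]
wrist_force: [-5.4, -1.2, 8.6]
finger_gap: 0.141
```

drive_tool(
  increments="0 0 0 0;0 0 0 0;0 0 0.03 0;0 0 0.04 0;0 0 0.028 0;-0.0227 -0.0475 0 0;-0.0227 -0.0475 0 0;-0.0227 -0.0475 0 0",
  fingers=0.35,
)

```text
t: 47.28
tcp_pos: [0.4988, 0.0338, 0.1291]
ee_rot: [-1.291, -1.075, 1.074]
wrist_force: [0.2, -0.3, 0.2]
finger_gap: 0.35
```

drive_tool(
  increments="-0.0227 -0.0475 0 0;-0.0227 -0.0475 0 0;0 -0.05 0 0;0 -0.05 0 0;0 -0.05 0 0;0 -0.05 0 0;0 -0.05 0 0;0 -0.05 0 0",
  fingers=0.6,
)

```text
t: 48.28
tcp_pos: [0.4537, -0.3619, 0.129]
ee_rot: [-1.291, -1.074, 1.073]
wrist_force: [1.1, -0.1, 0.8]
finger_gap: 0.603
```

drive_tool(
  increments="0.0347 -0.0362 0 0;0.0347 -0.0362 0 0;0 0 0 0;0 0 0 0",
)

```text
t: 48.78
tcp_pos: [0.5226, -0.4318, 0.1283]
ee_rot: [-1.288, -1.073, 1.073]
wrist_force: [0.3, 0.2, 0.2]
finger_gap: 0.602
```

```bash
python3 - <<'E'
from wt import *
st();wgrab('w31');find('w31',minarea=300)
E
```

```text
t 48.77 tcp [ 0.5226 -0.4318  0.1283] yaw 2.959 tilt [-0.0012  0.0012 -1.    ] F [0.3 0.2 0.2] T [0.   0.06 0.02] gap 0.602 q [-0.78  0.63  0.23  1.17  0.   -2.17]
L [ 0.3157 -0.5151] IoU 0.204 px [546. 119.] area 2430 EDGE
S [ 0.5241 -0.4323] IoU 0.945 px [277. 201.] area 1194
```

View pics/w31.png

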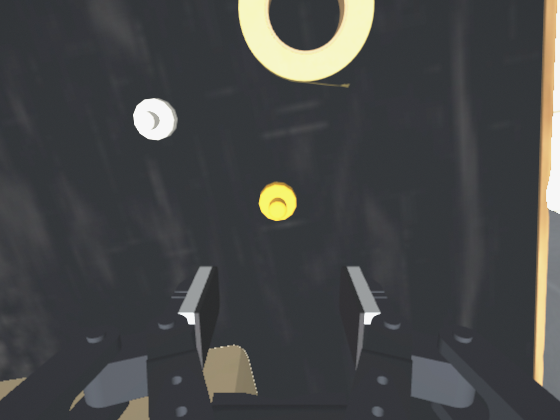

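drive_tool(
  increments="0.0015 -0.0005 -0.04 0;0 0 -0.045 0;0 0 -0.026 0;0 0 0 0",
  fingers=0.5,
)

```text
t: 49.32
tcp_pos: [0.5222, -0.4299, 0.0161]
ee_rot: [-1.284, -1.073, 1.073]
wrist_force: [-0.9, 0.3, 0.2]
finger_gap: 0.497
```

drive_tool(
  increments="0 0 0 0;0 0 0 0;0 0 0 0;0 0 0 0;0 0 0 0",
  fingers=0,
)

```text
t: 49.95
tcp_pos: [0.5256, -0.4338, 0.0203]
ee_rot: [-1.293, -1.074, 1.074]
wrist_force: [-1.2, 1.1, 7.4]
finger_gap: 0.115
```

drive_tool(
  increments="0 0 0.02 0;0 0 0.045 0;0 0 0.046 0;-0.0347 0.0362 0 0;-0.0347 0.0362 0 0;0 0.05 0 0;0 0.05 0 0;0 0.05 0 0",
)

```text
t: 50.95
tcp_pos: [0.4553, -0.2092, 0.1296]
ee_rot: [-1.292, -1.074, 1.073]
wrist_force: [-0.3, 0.4, 0.6]
finger_gap: 0.111
```

drive_tool(
  increments="0 0.05 0 0;0 0.05 0 0;0 0.05 0 0;0.0089 0.0447 0 0;0.0089 0.0447 0 0;0.0089 0.0447 0 0;0.0089 0.0447 0 0;0.0089 0.0447 0 0",
)

```text
t: 51.95
tcp_pos: [0.5003, 0.1647, 0.1296]
ee_rot: [-1.291, -1.075, 1.073]
wrist_force: [0.1, -0.4, -0.4]
finger_gap: 0.11
```

drive_tool(
  increments="0.0089 0.0447 0 0;0 0 -0.03 0;0 0 -0.03 0;0 0 0 0;0 0 0 0;0 0 0 0",
)

```text
t: 52.7
tcp_pos: [0.51, 0.208, 0.0706]
ee_rot: [-1.291, -1.076, 1.071]
wrist_force: [1.7, 0.6, -0.3]
finger_gap: 0.114
```

```bash
python3 - <<'E'
from wt import *
s=st();wgrab('w32');print('tcp bed',bed(s['tcp_pos']))
E
```

```text
t 52.7 tcp [0.51   0.208  0.0706] yaw 2.9587 tilt [ 2.9e-03  9.0e-04 -1.0e+00] F [ 1.7  0.6 -0.3] T [-0.01  0.01  0.03] gap 0.114 q [ 0.27  0.43 -0.28  0.86  0.   -1.12]
tcp bed [-26.4 -45. ]
```

View pics/w32.png

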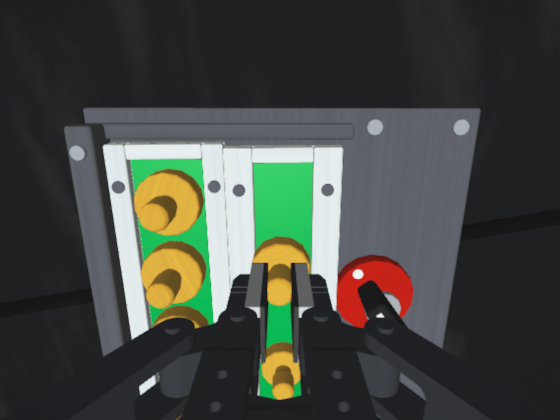

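drive_tool(
  increments="-0.0017 0.0003 -0.02 0;0 0 -0.012 0;0 0 -0.0085 0;0 0 0 0;0 0 0 0",
)

```text
t: 53.38
tcp_pos: [0.5068, 0.2082, 0.0302]
ee_rot: [-1.29, -1.074, 1.073]
wrist_force: [-5.1, -0.3, 12.6]
finger_gap: 0.113
```

```bash
python3 - <<'E'
from wt import *
s=st();wgrab('w33');print('tcp bed',bed(s['tcp_pos']))
E
```

```text
t 53.38 tcp [0.5068 0.2082 0.0302] yaw 2.9592 tilt [ 3.e-04  5.e-04 -1.e+00] F [-5.1 -0.3 12.6] T [-0.25  1.05 -0.  ] gap 0.113 q [ 0.27  0.47 -0.33  0.77  0.   -1.11]
tcp bed [-29.6 -45.4]
```

View pics/w33.png

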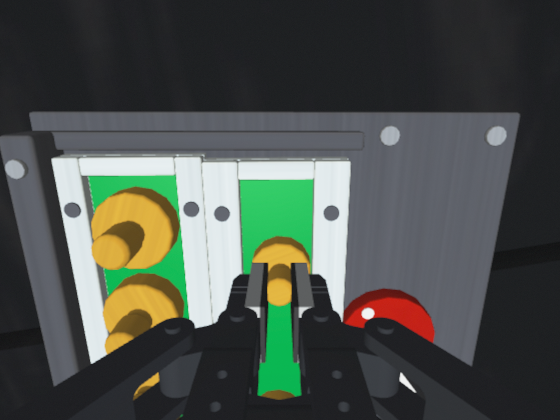

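drive_tool(
  increments="0 0 0 0;0 0 0 0;0 0 0.03 0;0 0 0.05 0;0 0 0.05 0;0 -0.02 0.05 0;0.01 -0.03 0.03 0;0 0 0 0",
  fingers=0.35,
)

```text
t: 54.42
tcp_pos: [0.5195, 0.1571, 0.2412]
ee_rot: [-1.294, -1.076, 1.068]
wrist_force: [-1.1, 0.4, 0.5]
finger_gap: 0.349
```

drive_tool(
  increments="0 0 0 0;0 0 0 0;0 0 0 0",
)

```text
t: 54.8
tcp_pos: [0.516, 0.1585, 0.2371]
ee_rot: [-1.288, -1.072, 1.076]
wrist_force: [0.4, -0.1, -0.2]
finger_gap: 0.348
```

```bash
python3 - <<'E'
from wt import *
s=st();wgrab('w34');grab('top','top9.png');grab('side','side9.png')
for o in find('w34',z0=.010,minarea=200,verbose=0): print(o[0],bed(o[1]),round(o[2],2))
im=cv2.imread('pics/w34.png');cv2.imwrite('pics/z34.png',cv2.resize(im,None,fx=1.42,fy=1.42,interpolation=cv2.INTER_CUBIC))
cv2.imwrite('pics/zt.png',cv2.resize(cv2.imread('pics/top9.png')[150:270,130:440],None,fx=2.55,fy=2.55,interpolation=cv2.INTER_CUBIC))
E
```

```text
t 54.8 tcp [0.516  0.1585 0.2371] yaw 2.9599 tilt [-2.6e-03 -3.0e-04 -1.0e+00] F [ 0.4 -0.1 -0.2] T [0.02 0.01 0.  ] gap 0.348 q [ 0.18  0.31 -0.01  1.26  0.   -1.21]
S [-191.1 -139.8] 0.11
L [-267.8  -80.1] 0.38
S [ 36.3 -20.1] 0.35
S [-29.3 -43.2] 0.85
S [-27.8  46.7] 0.82
```

View pics/z34.png

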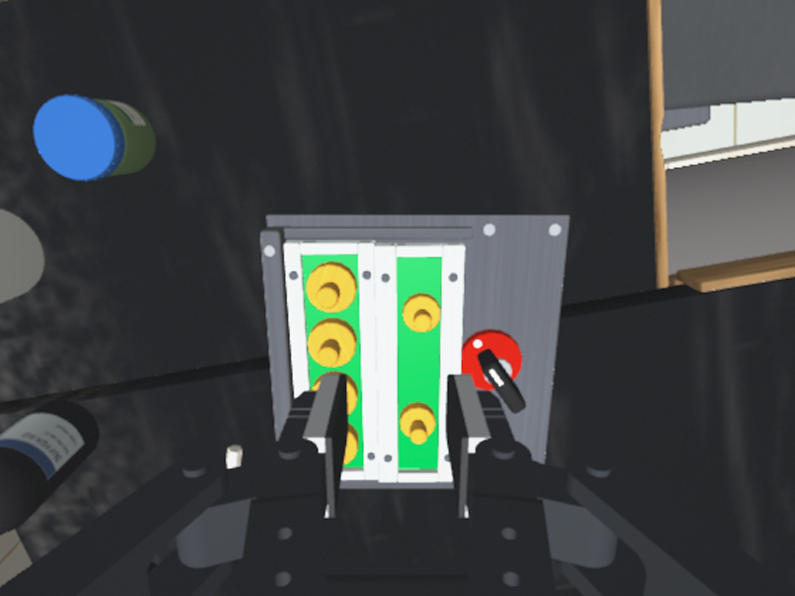

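View pics/zt.png

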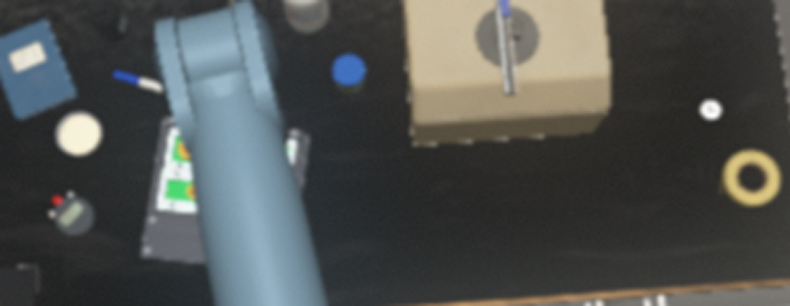

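drive_tool(
  increments="-0.01 -0.05 0.02 0;-0.01 -0.05 0.02 0;-0.01 -0.05 0.01 0;-0.005 -0.05 0 0;-0.005 -0.05 0 0;0 -0.05 0 0;0 0 0 0;0 0 0 0",
  fingers=1,
)

```text
t: 55.95
tcp_pos: [0.4768, -0.1415, 0.2883]
ee_rot: [-1.289, -1.073, 1.073]
wrist_force: [0.5, 0.6, 0.2]
finger_gap: 0.996
```

```bash
python3 - <<'E'
from cam import *
st()
try: mark('w34',roi=(338,362,250,282))
except Exception as e: print(e)
# bed yaw in w34
c=lcp('w34');p=[onz((489/1.42,230/1.42),c,.005),onz((555/1.42,230/1.42),c,.005)];d=p[0]-p[1];print('yaw screws',np.arctan2(d[1],d[0]))
grab('top','top10.png');wgrab('w35')
cv2.imwrite('pics/zt2.png',cv2.resize(cv2.imread('pics/top10.png')[180:270,170:290],None,fx=6,fy=6,interpolation=cv2.INTER_CUBIC))
cv2.imwrite('pics/zm.png',cv2.resize(cv2.imread('pics/w34.png')[225:300,315:385],None,fx=8,fy=8,interpolation=cv2.INTER_CUBIC))
E
```

```text
t 55.95 tcp [ 0.4768 -0.1415  0.2883] yaw 2.9588 tilt [-5.e-04  8.e-04 -1.e+00] F [0.5 0.6 0.2] T [-0.   -0.05 -0.01] gap 0.996 q [-0.42  0.21 -0.    1.36  0.   -1.8 ]
w34 mark theta 2.007340120277786 n 8 [ 6 10 11 12 53]
yaw screws -0.1823103727506821
```

View pics/zt2.png

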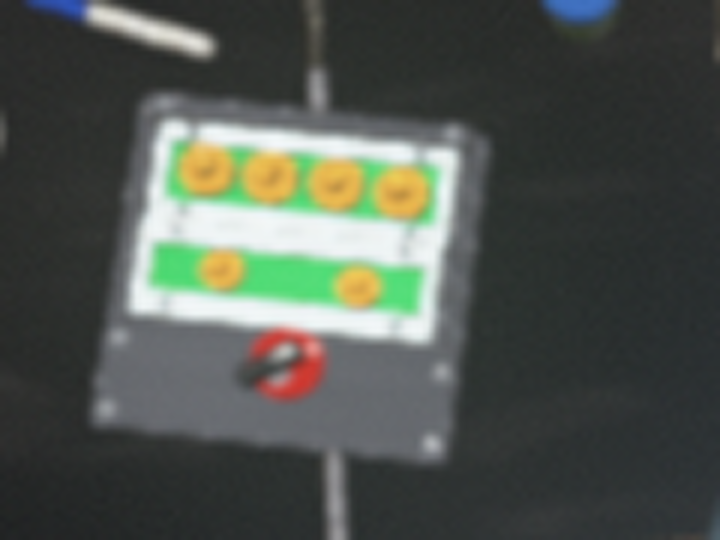

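View pics/zm.png

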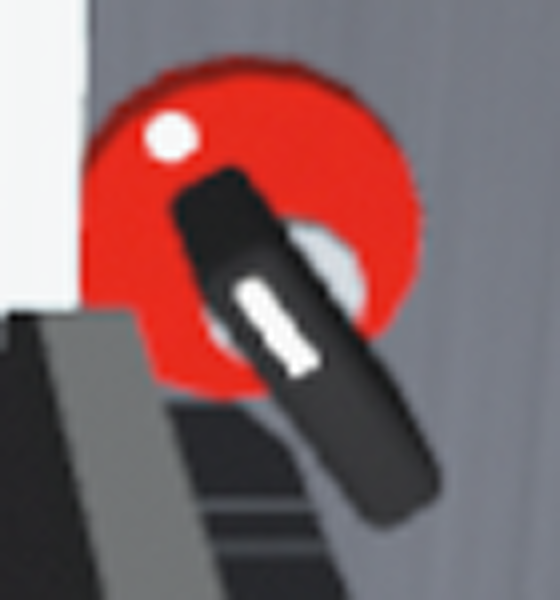

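View pics/w35.png

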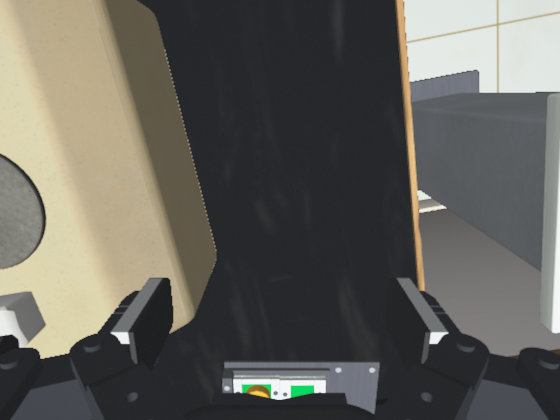

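```bash
python3 - <<'E'
from h import *
def pca(f,roi,th=120,z=.048,yaw=-.1805):
    c=lcp(f);im=cv2.imread('pics/'+f+'.png').min(2).astype(float);u0,u1,v0,v1=roi
    sub=np.clip(im[v0:v1,u0:u1]-th,0,None);m=(sub>0).astype(np.uint8);n,l,s,ce=cv2.connectedComponentsWithStats(m)
    k=1+np.argmax(s[1:,4]);vv,uu=np.where(l==k);w=sub[vv,uu]
    P=np.array([onz((u0+a,v0+b),c,z)[:2] for a,b in zip(uu,vv)]);mu=(P*w[:,None]).sum(0)/w.sum();Q=P-mu
    C=(Q*w[:,None]).T@Q;e,V=np.linalg.eigh(C);d=V[:,1];print(f,'theta',(np.arctan2(d[1],d[0])-yaw)%np.pi,'n',len(w),'c',mu,'sd',np.sqrt(e/w.sum()))
pca('w34',(342,357,257,275))
pca('w34',(342,357,257,275),90)
pca('w14',(262,292,262,318));pca('w12',(262,292,262,318));pca('w10',(268,282,188,216));pca('w9',(262,292,262,318))
for f,roi in(('w17',(366,388,125,160)),('w19',(352,380,118,150)),('w18',(415,455,140,190)),('w22',(0,1,0,1)) ):
    if roi[1]>1: pca(f,roi)
E
```

```text
w34 theta 2.1963464885866713 n 60 c [0.46300909 0.25526868] sd [0.00104824 0.00413577]
w34 theta 2.198180303388878 n 69 c [0.46302645 0.25523904] sd [0.00112345 0.00419203]
w14 theta 2.189109814925366 n 342 c [0.46249377 0.2551341 ] sd [0.00089385 0.00410864]
w12 theta 2.1597610880290734 n 346 c [0.4621824  0.25501128] sd [0.00089146 0.00410309]
w10 theta 2.11024345925457 n 131 c [0.46203955 0.25433873] sd [0.00093057 0.00410008]
w9 theta 2.1130818815487884 n 357 c [0.46172572 0.25482527] sd [0.00089617 0.00412016]
w17 theta 2.191597747802889 n 189 c [0.46262809 0.2544227 ] sd [0.00090466 0.00407636]
w19 theta 2.190584916366564 n 154 c [0.46259337 0.25430058] sd [0.00091229 0.00405998]
w18 theta 2.1911892155331127 n 400 c [0.46222591 0.25462391] sd [0.00085718 0.00408341]
```

```bash
python3 - <<'E'
from h import *
st();print(r.hand_in())
E
```

```text
t 56.05 tcp [ 0.4769 -0.1407  0.2884] yaw 2.9606 tilt [-3.e-04  5.e-04 -1.e+00] F [-0.   0.1  0.4] T [-0.01  0.04 -0.02] gap 1.001 q [-0.41  0.21 -0.    1.36  0.   -1.8 ]
the job is handed in; nothing more can be done
None
```

I locked the rails with the cam, then stood all four large weights in the wide rail and both small ones in the narrow rail. I handed the job in at 56 s of the 208 s allowed, with the arm clear of everything.

- **Lock:** The cam is at about 2.19 rad, roughly 0.10 past the point where the play goes. It took three grips: the first two let go at 2.11 and 2.16 rad, the first short of firm and the second only just past it. I did not measure the clamping force directly. The last wrist picture put the angle at 2.19–2.20 rad, unchanged since the cam was released.
- **Weights:** The final top picture shows all six upright inside the channels, and no brass weights left on the bench. One large weight had been knocked about 4 cm aside before I reached it. I measured its new place and picked it up from there.
- **Left alone:** I did not approach the stopwatch, dish, jar or white look-alike, and they look unmoved in the late top views. I compared these by eye only.
- **Checks that disagreed:**
  - One measurement of the final cam angle gave 2.01 rad. It used too few pixels on a slanted mark, and a better fit to the same picture gave 2.20 rad.
  - In the last wrist view the fingers hid two of the large weights, and the size fit misread the other large ones it could see. I relied on the top picture for those.

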